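# Set the chiller vent, sanitise and fill the praline carrier

### The arm

A 7-joint arm with a two-finger parallel gripper is mounted at the origin on the work surface. World frame = base frame: x ahead of the robot, y to its left, z up, the work surface at z = 0. Lengths are in m, angles in rad, forces in N, time in s.
With the tool pointing down it reaches from about 0.4 to 0.85 m from the base axis. Payload 10.4 kg.
Tool frame: the origin (TCP) lies on the mounting face of the last link; the fingertips stand 173 mm ahead of it and the grasp point (between the pads) lies 155 mm ahead of it (manip.tip_extent is the distance from the TCP to the fingertips, in m); z points along the fingers, y is the line along which they close (so a half turn about z gives the same grasp; the last joint's range is limited). The gripper opens to 85 mm and grips with 20 to 120 N. Pads are 22 mm wide; open, the fingers measure 114 mm over their backs; the gripper's body (76 mm by 85 mm) begins 54 mm behind the grasp point. The pads swing forward as they close: fully open they stand 13 mm farther back than shut.
Start: joints at [1.138, 0.332, -0.065, 1.46, 0.022, 1.35, -0.088], TCP at [0.249, -0.573, 0.405] pointing down, gripper open.
Joint ranges: [-2.6, 2.6], [-0.5, 2.12], [-1.47, 1.34], [0.16, 2.42], [-1.27, 4.41], [0.06, 2.06], [-2.6, 2.6]. Speed limits (rad/s): [2.22, 2.22, 2.79, 2.79, 3.14, 3.14, 3.14].

### API

Orientations are given as a unit quaternion [x, y, z, w].
In Python, from workcell import manip gives the robot as it stands.
- The arm moves only by the tool move_arm, never from a script. Its argument "plan" is one flat list of numbers, 7 for each row, row after row: the turn, a rotation vector about the tool's x, y, z in rad, then the shift along the tool's x, y, z in m, then the finger opening in m, from 0 to 0.0854. In form: [ax, ay, az, dx, dy, dz, gripper, ax, ay, az, dx, dy, dz, gripper, ...]. A call has 1 to 12 rows; each row is the pose to reach, as a shift and turn from the pose commanded when the call began, along the tool's axes at that moment; what a row does not reach only later rows make up. A row lasts 1/8 s, in which the tool goes at most 62.5 mm and 10.7 degrees, less where a joint would pass 70% of its speed; a pose out of reach is approached as far as the arm can. A call with a gripper value outside its range is refused whole. The fingers move at their own pace and stop on an object; "squeeze" is the grip in N (left out, the last holds). Time passes only in rows, so rows that repeat a pose let the fingers close. It gives the time, the measured TCP pose, the force, the opening and the grip force at its end, in the units of the state.
- manip.get_obs(): the state, without advancing time (a new reading comes with each control period).
- manip.camera(name): name is "scene" or "side" or "wrist"; returns a dict with "color" (480x640x3 uint8, red, green, blue), "fx", "fy", "cx", "cy" (pixels), "cam_to_world" (4x4, takes a point from camera to world coordinates); the wrist camera has in their place "mount" (4x4, takes a point from camera to tool coordinates, whose origin is the TCP and whose axes are the flange's). Camera axes: x right, y down, z forward; pixel columns grow to the right and rows downward; lengths in m; the calibration is good to about 2 mm. The wrist camera is an equidistant fisheye: a pixel r from the principal point sees the ray r / f radians off the axis. A picture is of the moment at which its call begins: read the wrist's pose just before it. There is no depth.
- manip.hand_in(): hands the job in; it is judged then, once.
Trained networks look in a picture, given as the dict that the camera call returned (one of the last four; its "shot" number tells which), for a name from the list of things; names that differ only in an ending like _2 or _b are one class to them, and where a whole thing is asked for, a point or a joint stands for the part that bears it (a point fixed in the world has none). Each returns a list of dicts, best first, with "conf" (0 to 1); they miss things now and then, are a little off and sometimes report something else, mostly with a low value. They report only what shows in the picture. A call takes as long as a camera call. They do not tell look-alikes from the thing itself.
- manip.look_for(picture, label): "position" ([x, y, z] in m, in the coordinates of the camera as it stood for that picture, good to about 4 mm: the middle of the surface that is visible of it).
- manip.silhouettes(picture, label): "pixels" (480x640 bool, what is visible of it).
- manip.tip_of(picture, label): "position" ([x, y, z] in m, in the coordinates of the camera as it stood for that picture, good to about 4 mm: a listed point, or the origin of a listed thing).
The state is a dict: "clock": time; "joint_pos": joint angles; "joint_velocities": joint speeds; "tau": joint torques, N m; "position": TCP position; "ee_rot": TCP orientation; "ft_force": force on the tool from outside, world axes, zero at the start; "torque": the same for the moment, N m; "grip_width": opening from 0.0 (shut) to 1.0 (fully open); "grasp_force": force on a finger pad.
Only numpy, scipy, OpenCV 4.12 (cv2) and the standard library are available. Lean on these libraries where they do the work, as an engineer would, in place of code of your own. Each camera call takes 0.05 s, during which the arm holds its last target. There are 200 camera calls.

### The job

Lift the brass stay of the chiller's vent flap off its pin and drop the hole nearest the flap over the pin, so that the flap is almost shut; then press the blue sanitiser pump well down and let it come back up. Only then put every large striped chocolate into the mint carrier, standing upright, one to a well (any wells); last, move the stay to its middle hole so that cold air reaches the chocolates. Disturb nothing else on the counter.

Things in the scene. Friction and masses are not known exactly. Their poses are not given: they have to be found in the camera images.
- case: chiller case, a fixed box 240 deep (x) by 280 wide (y) by 120 mm tall, white top, glass sides with sweets inside. Origin on the counter at its front face (the face with the flap, looking along its -x); its top spans x 0 to 240, y -120 to 160 mm. Its place and yaw vary.
- pin (a point): tip of the fixed upright red pin on the case's top, at x 45, y 50 mm in the case's frame; 9 mm diameter, round-ended, 16 mm tall above the case's top
- flap (a joint): opening angle of the glass vent flap (160 wide, 90 tall, dark frame) about an upright hinge at x -8, y -80 mm in the case's frame: 0 shut (the flap along the case's +y), growing as its free edge swings out to the case's -x, up to 1.3. It starts near 0.83 (third hole on the pin); hole2 on the pin gives 0.53, hole1 0.25. Light friction: it stays where it is left
- stay (a joint): lift angle of the stay about a level hinge at its pivot: 0 lying level (3 mm over the case's top), growing to 0.7 as the knob end rises; falls by its weight (0.12 kg). Rests at 0.06 or more if solid bar lies on the pin. The pivot stands on the flap's top edge, 130 mm along the flap from its hinge, bar's middle plane 125.5 mm above the counter; the stay also turns freely sideways there
- hole1 (a point): centre of the stay's first square hole, nearest the flap, 85 mm along the bar from the pivot. The stay is a brass bar 245 long, 30 wide, 5 mm thick with three 16 mm square holes in a row at 85, 120 and 155 mm; the third, nearest the knob, is on the pin at the start
- hole2 (a point): centre of the middle hole, 120 mm from the pivot
- knob_top (a point): top of the black grip knob standing on the bar, 215 mm along the bar from the pivot; an upright cylinder 24 mm in diameter and 40 mm tall, its top 42.5 mm above the bar's middle plane (168 mm above the counter when the bar lies level)
- pump (a joint): travel of the blue pump head, 0 up to 0.012 m fully down; sprung, about 2 N to start and 8 N at the bottom, and rises when let go. Pressed well down means more than 0.008
- pump_top (a point): centre of the top of the blue pump head, a disc 36 mm in diameter, 170 mm above the counter when up, on a bottle 48 mm in diameter fixed to the counter; a short spout sticks out to its side, lower than the top
- carrier: fixed mint-coloured carrier, 226 (x) by 180 (y) by 14 mm tall, with 3 by 2 open wells, each 70 (x) by 84 mm (y) and 10 mm deep, walls 4 mm; origin on the counter under its centre
- well1 (a point): centre of a well's floor, 4 mm above the counter, at x -74, y -44 mm in the carrier's frame
- well2 (a point): centre of a well's floor, 4 mm above the counter, at x -74, y +44 mm in the carrier's frame
- well3 (a point): centre of a well's floor, 4 mm above the counter, at x +0, y -44 mm in the carrier's frame
- well4 (a point): centre of a well's floor, 4 mm above the counter, at x +0, y +44 mm in the carrier's frame
- well5 (a point): centre of a well's floor, 4 mm above the counter, at x +74, y -44 mm in the carrier's frame
- well6 (a point): centre of a well's floor, 4 mm above the counter, at x +74, y +44 mm in the carrier's frame
- choc1: large round chocolate (may be absent), 56 mm in diameter with upright sides to 30 mm and a domed top 44 mm high, cream stripes on top, 70 g; origin at the centre of its flat underside, z up; starts on a brown wooden board 235 by 200 by 6 mm that lies beside the carrier, on either side of it
- choc2: large round chocolate (may be absent), 56 mm in diameter with upright sides to 30 mm and a domed top 44 mm high, cream stripes on top, 70 g; origin at the centre of its flat underside, z up; starts on a brown wooden board 235 by 200 by 6 mm that lies beside the carrier, on either side of it
- choc3: large round chocolate (may be absent), 56 mm in diameter with upright sides to 30 mm and a domed top 44 mm high, cream stripes on top, 70 g; origin at the centre of its flat underside, z up; starts on a brown wooden board 235 by 200 by 6 mm that lies beside the carrier, on either side of it
- choc4: large round chocolate (may be absent), 56 mm in diameter with upright sides to 30 mm and a domed top 44 mm high, cream stripes on top, 70 g; origin at the centre of its flat underside, z up; starts on a brown wooden board 235 by 200 by 6 mm that lies beside the carrier, on either side of it
- choc5: large round chocolate (may be absent), 56 mm in diameter with upright sides to 30 mm and a domed top 44 mm high, cream stripes on top, 70 g; origin at the centre of its flat underside, z up; starts on a brown wooden board 235 by 200 by 6 mm that lies beside the carrier, on either side of it
- choc6: large round chocolate (may be absent), 56 mm in diameter with upright sides to 30 mm and a domed top 44 mm high, cream stripes on top, 70 g; origin at the centre of its flat underside, z up; starts on a brown wooden board 235 by 200 by 6 mm that lies beside the carrier, on either side of it
- tin: loose copper-coloured cocoa tin, 68 mm in diameter, 110 mm tall, a bystander; origin at its underside
- giftbox: loose cream gift box with red ribbon, 110 by 80 by 40 mm, a bystander; origin at its underside
Mind the look-alikes: they are no part of the job. Leave any purple or red look-alike of the choc5 alone.

How it is judged:
On the way, in this order (a step that is already met when the one before it is completed fails the run):
1. the stay's hole nearest the flap lies down over the pin, the carrier still empty (horizontal distance between hole1 and pin below 0.008 m and value of joint stay below 0.025 rad and (x of choc1 in the frame of carrier above 0.113 m or x of choc1 in the frame of carrier below -0.113 m or y of choc1 in the frame of carrier above 0.09 m or y of choc1 in the frame of carrier below -0.09 m) and (x of choc2 in the frame of carrier above 0.113 m or x of choc2 in the frame of carrier below -0.113 m or y of choc2 in the frame of carrier above 0.09 m or y of choc2 in the frame of carrier below -0.09 m) and (x of choc3 in the frame of carrier above 0.113 m or x of choc3 in the frame of carrier below -0.113 m or y of choc3 in the frame of carrier above 0.09 m or y of choc3 in the frame of carrier below -0.09 m) and (x of choc4 in the frame of carrier above 0.113 m or x of choc4 in the frame of carrier below -0.113 m or y of choc4 in the frame of carrier above 0.09 m or y of choc4 in the frame of carrier below -0.09 m) and (x of choc5 in the frame of carrier above 0.113 m or x of choc5 in the frame of carrier below -0.113 m or y of choc5 in the frame of carrier above 0.09 m or y of choc5 in the frame of carrier below -0.09 m) and (x of choc6 in the frame of carrier above 0.113 m or x of choc6 in the frame of carrier below -0.113 m or y of choc6 in the frame of carrier above 0.09 m or y of choc6 in the frame of carrier below -0.09 m)), for 0.3 s.
2. the pump is pressed more than 8 mm down, the stay still on that hole and the carrier still empty (all of step 1 and value of joint pump above 0.008 m), for 0.05 s.
3. the pump is up again and every chocolate stands in a well of its own, the stay still on that hole (value of joint pump below 0.004 m and horizontal distance between hole1 and pin below 0.008 m and value of joint stay below 0.025 rad and (horizontal distance between choc1 and well1 below 0.018 m or horizontal distance between choc1 and well2 below 0.018 m or horizontal distance between choc1 and well3 below 0.018 m or horizontal distance between choc1 and well4 below 0.018 m or horizontal distance between choc1 and well5 below 0.018 m or horizontal distance between choc1 and well6 below 0.018 m) and z of each of choc1, choc2, choc3, choc4, choc5, choc6 in the frame of carrier below 0.009 m and angle between each of choc1, choc2, choc3, choc4, choc5, choc6's own z axis and vertical below 0.2 rad and (horizontal distance between choc2 and well1 below 0.018 m or horizontal distance between choc2 and well2 below 0.018 m or horizontal distance between choc2 and well3 below 0.018 m or horizontal distance between choc2 and well4 below 0.018 m or horizontal distance between choc2 and well5 below 0.018 m or horizontal distance between choc2 and well6 below 0.018 m) and (horizontal distance between choc3 and well1 below 0.018 m or horizontal distance between choc3 and well2 below 0.018 m or horizontal distance between choc3 and well3 below 0.018 m or horizontal distance between choc3 and well4 below 0.018 m or horizontal distance between choc3 and well5 below 0.018 m or horizontal distance between choc3 and well6 below 0.018 m) and (horizontal distance between choc4 and well1 below 0.018 m or horizontal distance between choc4 and well2 below 0.018 m or horizontal distance between choc4 and well3 below 0.018 m or horizontal distance between choc4 and well4 below 0.018 m or horizontal distance between choc4 and well5 below 0.018 m or horizontal distance between choc4 and well6 below 0.018 m) and (horizontal distance between choc5 and well1 below 0.018 m or horizontal distance between choc5 and well2 below 0.018 m or horizontal distance between choc5 and well3 below 0.018 m or horizontal distance between choc5 and well4 below 0.018 m or horizontal distance between choc5 and well5 below 0.018 m or horizontal distance between choc5 and well6 below 0.018 m) and (horizontal distance between choc6 and well1 below 0.018 m or horizontal distance between choc6 and well2 below 0.018 m or horizontal distance between choc6 and well3 below 0.018 m or horizontal distance between choc6 and well4 below 0.018 m or horizontal distance between choc6 and well5 below 0.018 m or horizontal distance between choc6 and well6 below 0.018 m)), for 0.3 s.
4. the stay's middle hole lies down over the pin (horizontal distance between hole2 and pin below 0.008 m and value of joint stay below 0.025 rad), for 0.3 s.
At the end, for the whole second after the job is handed in: Stay's middle hole over the pin (centres within 8 mm) and bar lying down (lift under 0.025); pump up (under 4 mm); every chocolate still, upright (0.2 rad), on a well's floor (base under 9 mm above the counter, centre within 18 mm of the well's), one to a well (all of step 4 and value of joint pump below 0.004 m and (horizontal distance between choc1 and well1 below 0.018 m or horizontal distance between choc1 and well2 below 0.018 m or horizontal distance between choc1 and well3 below 0.018 m or horizontal distance between choc1 and well4 below 0.018 m or horizontal distance between choc1 and well5 below 0.018 m or horizontal distance between choc1 and well6 below 0.018 m) and z of each of choc1, choc2, choc3, choc4, choc5, choc6 in the frame of carrier below 0.009 m and angle between each of choc1, choc2, choc3, choc4, choc5, choc6's own z axis and vertical below 0.2 rad and (horizontal distance between choc2 and well1 below 0.018 m or horizontal distance between choc2 and well2 below 0.018 m or horizontal distance between choc2 and well3 below 0.018 m or horizontal distance between choc2 and well4 below 0.018 m or horizontal distance between choc2 and well5 below 0.018 m or horizontal distance between choc2 and well6 below 0.018 m) and (horizontal distance between choc3 and well1 below 0.018 m or horizontal distance between choc3 and well2 below 0.018 m or horizontal distance between choc3 and well3 below 0.018 m or horizontal distance between choc3 and well4 below 0.018 m or horizontal distance between choc3 and well5 below 0.018 m or horizontal distance between choc3 and well6 below 0.018 m) and (horizontal distance between choc4 and well1 below 0.018 m or horizontal distance between choc4 and well2 below 0.018 m or horizontal distance between choc4 and well3 below 0.018 m or horizontal distance between choc4 and well4 below 0.018 m or horizontal distance between choc4 and well5 below 0.018 m or horizontal distance between choc4 and well6 below 0.018 m) and (horizontal distance between choc5 and well1 below 0.018 m or horizontal distance between choc5 and well2 below 0.018 m or horizontal distance between choc5 and well3 below 0.018 m or horizontal distance between choc5 and well4 below 0.018 m or horizontal distance between choc5 and well5 below 0.018 m or horizontal distance between choc5 and well6 below 0.018 m) and (horizontal distance between choc6 and well1 below 0.018 m or horizontal distance between choc6 and well2 below 0.018 m or horizontal distance between choc6 and well3 below 0.018 m or horizontal distance between choc6 and well4 below 0.018 m or horizontal distance between choc6 and well5 below 0.018 m or horizontal distance between choc6 and well6 below 0.018 m) and linear speed of each of choc1, choc2, choc3, choc4, choc5, choc6 below 0.03 m/s); the robot touches nothing.
It fails at once if the tin is pushed more than 40 mm or tipped over (distance of tin from where it was at the start of the episode above 0.04 m or angle between tin's own z axis and vertical above 0.5 rad).
It fails at once if the gift box is pushed more than 40 mm or tipped over (distance of giftbox from where it was at the start of the episode above 0.04 m or angle between giftbox's own z axis and vertical above 0.5 rad).
Of choc1, choc2, choc3, choc4, choc5, choc6 only 4 to 6 are there at a start; the rules pass over those that are not, and their reading is None.
At some moment in a run one of choc1, choc2, choc3, choc4, choc5, choc6 may be knocked a few centimetres aside while the robot is not near it.
Once in a run the grip may slacken for a moment while it holds something.
It also fails if it takes over 200 s, if anything falls off the work surface, if the arm or the gripper's body presses on something with over 40 N, if the wrist force passes 120 N, or if a joint passes its speed limit or range.

## Working session

There is one attempt and no reset: what is moved stays moved. The work goes in short steps, Python scripts to look and compute and a tool call to move; the robot and the scene stay as the last step left them, time stands still between calls to the robot, and variables do not carry over. Pictures are saved under pics/ and viewed, at most 14 in all, crops included, and the job is handed in when it is done.

Besides the shell and the picture viewer there is one more tool, called after ">>>" as name(argument=value, ...) on one line, values as JSON. move_arm: Moves the arm, as the interface text tells. Its arguments: {"type":"object","properties":{"plan":{"type":"array","items":{"type":"number"}},"squeeze":{"type":"number"}},"required":["plan"]}

```bash
ls; mkdir -p pics; cat > h.py <<'E'
import numpy as np, cv2
from scipy.spatial.transform import Rotation as R
from workcell import manip
def obs(): return manip.get_obs()
def T():
    o=obs(); M=np.eye(4); M[:3,:3]=R.from_quat(o['ee_rot']).as_matrix(); M[:3,3]=o['position']; return M
def shot(n):
    t=T(); p=manip.camera(n)
    C=t@np.array(p['mount']) if n=='wrist' else np.array(p['cam_to_world'])
    return p,C
def w(C,x): return C[:3,:3]@np.array(x)+C[:3,3]
def save(p,f): cv2.imwrite('pics/'+f,p['color'][:,:,::-1])
def find(p,C,lab,fn='tip_of',mc=0.3):
    return [(round(d['conf'],2),np.round(w(C,d['position']),4)) for d in getattr(manip,fn)(p,lab) if d['conf']>mc]
E
python3 - <<'E'
from h import *
o=obs(); print(o)
for n in ['scene','side']:
    p,C=shot(n); save(p,n+'0.png')
    for l in ['case','pin','hole1','hole2','knob_top','pump_top','carrier','well1','well6','tin','giftbox','choc1']:
        print(n,l,find(p,C,l))
E
```

```text
pics
{'clock': 0.0, 'joint_pos': array([ 1.13842868,  0.33288317, -0.06465904,  1.4609603 ,  0.02159432,
        1.34992704, -0.08853443]), 'joint_velocities': array([-2.52980689e-05, -6.68593400e-04,  2.45363356e-04, -3.66046186e-04,
        4.80151818e-04, -1.32511610e-03,  5.48502369e-04]), 'tau': array([ 1.14929808e-03, -6.25461316e+01,  4.96314140e-02, -3.91601658e+01,
        1.61619106e-02,  1.00840861e-02, -4.08346381e-06]), 'position': array([ 0.24892863, -0.5731394 ,  0.40389954]), 'ee_rot': array([ 9.79089751e-01,  2.03427409e-01, -1.89009579e-04, -7.16944762e-04]), 'ft_force': array([-0.55948295, -0.10900436, -0.39285133]), 'torque': array([-0.00691116,  0.06853347, -0.03436936]), 'grasp_force': 0.0, 'grip_width': 0.9964331351160806}
scene case [(0.93, array([ 4.134e-01,  2.375e-01, -2.000e-04]))]
scene pin [(0.86, array([0.4481, 0.2939, 0.133 ])), (0.65, array([ 0.7509,  0.193 , -0.0038]))]
scene hole1 [(0.76, array([0.4214, 0.2759, 0.1233])), (0.68, array([ 4.998e-01, -5.620e-02, -2.000e-04])), (0.55, array([0.3876, 0.2603, 0.1236]))]
scene hole2 [(0.76, array([0.4214, 
[... 2740 characters left out ...]
2, -4.00e-04])), (0.65, array([ 0.5044, -0.0144,  0.0042])), (0.56, array([ 0.4945, -0.1043,  0.0039])), (0.37, array([0.3915, 0.2599, 0.1254]))]
side tin [(0.68, array([ 0.7749,  0.0399, -0.0016]))]
side giftbox [(0.85, array([0.754 , 0.1833, 0.0019])), (0.55, array([0.389 , 0.2593, 0.1225]))]
side choc1 [(0.87, array([ 0.5828, -0.2473,  0.007 ])), (0.78, array([ 0.5884, -0.3534,  0.0041])), (0.75, array([ 0.4559, -0.48  ,  0.0009])), (0.75, array([ 0.4224, -0.0987,  0.004 ])), (0.68, array([ 0.3671, -0.4754, -0.0013])), (0.59, array([ 0.5079, -0.3535,  0.0066])), (0.57, array([ 0.4953, -0.2577,  0.0032])), (0.54, array([0.752 , 0.1851, 0.001 ])), (0.52, array([ 0.4165, -0.2497,  0.0037]))]
```

View pics/scene0.png

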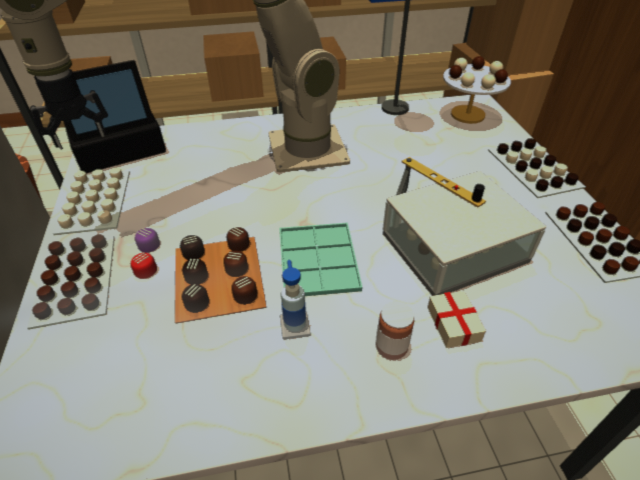

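View pics/side0.png

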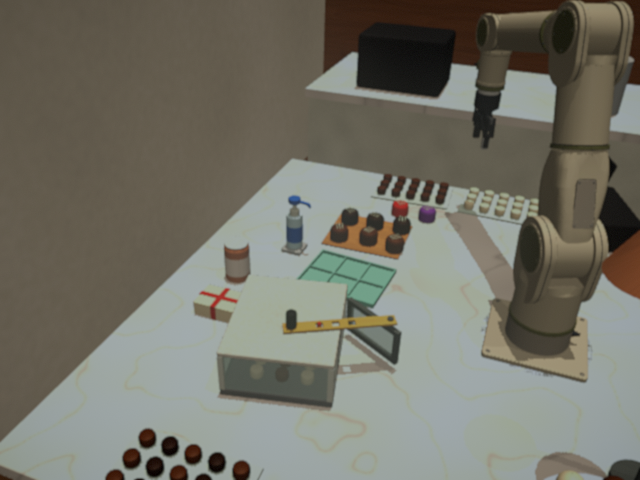

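The scene view shows the case at the right, with the stay's knob at (478,192). The pump is at (292,275), the carrier at (320,258), and the tin and gift box sit in front. On the board there are six candidates at (192,247), (237,238), (195,270), (235,262), (195,297) and (244,290). The purple (147,239) and red (144,264) look-alikes sit off the board. I'll enlarge the board to check which candidates are large and striped.

```bash
python3 - <<'E'
from h import *
im=cv2.imread('pics/scene0.png')[220:325,125:275]
cv2.imwrite('pics/crop.png',cv2.resize(im,None,fx=5,fy=5,interpolation=cv2.INTER_CUBIC))
# fit case pose, carrier pose
def fit(model,world):
    m=np.array(model)[:,:2];v=np.array(world)[:,:2];mc=m.mean(0);vc=v.mean(0)
    a=m-mc;b=v-vc
    th=np.arctan2((a[:,0]*b[:,1]-a[:,1]*b[:,0]).sum(),(a*b).sum()); 
    c,s=np.cos(th),np.sin(th); t=vc-np.array([[c,-s],[s,c]])@mc
    return th,t,np.round((np.array([[c,-s],[s,c]])@m.T).T+t-v,4).tolist()
print(fit([(0,0),(.045,.05),(.1029,.0666)],[(.4163,.2339),(.4488,.2925),(.5038,.3243)]))
S=1e-3
mods=[(-74,-44),(-74,44),(0,-44),(0,44),(74,-44),(74,44)]
a=[(.423,-.0999),(.4343,-.0108),(.4935,-.1036),(.502,-.016),(.5714,-.1075),(.5763,-.0243)]
b=[(.4203,-.1003),(.4286,-.0086),(.4945,-.1043),(.5044,-.0144),(.5727,-.1149),(.580,-.0247)]
print(fit(np.array(mods)*S,(np.array(a)+b)/2))
E
```

```text
(np.float64(0.22997192101755562), array([0.41715759, 0.23448531]), [[0.0009, 0.0006], [0.0008, 0.0009], [-0.0016, -0.0015]])
(np.float64(-0.08945035221690714), array([ 0.50008333, -0.060775  ]), [[0.0008, 0.0021], [-0.0011, -0.0006], [0.0022, -0.0006], [0.0008, -0.0018], [-0.0022, -0.0], [-0.0004, 0.0009]])
```

View pics/crop.png

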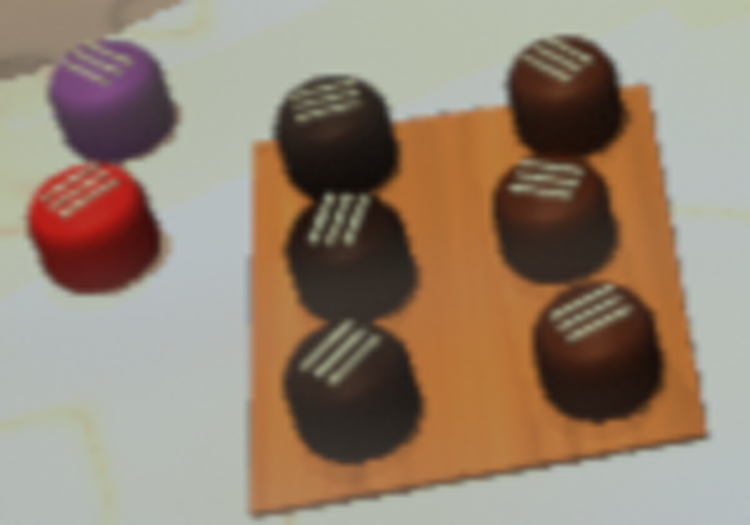

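All six chocolates on the board are brown, large and striped, so all six are the ones meant. The purple and red ones stay where they are. Next is the stay.

```bash
cat >> h.py <<'E'
YAW=0.230; CO=np.array([.4172,.2345]); PIN=np.array([45,50])/1e3
def Rz(a): return np.array([[np.cos(a),-np.sin(a)],[np.sin(a),np.cos(a)]])
def tgt(p,yaw,tilt=0,base=None):
    M=T() if base is None else base
    Rt=R.from_euler('z',yaw).as_matrix()@np.diag([1,-1,-1.])@R.from_euler('y',tilt).as_matrix()
    return np.round(np.r_[R.from_matrix(M[:3,:3].T@Rt).as_rotvec(),M[:3,:3].T@(np.array(p)-M[:3,3])],4).tolist(),Rt
def knobpose(a,th):
    "TCP pose gripping the knob, for flap angle a (bar aimed at the pin) and lift th"
    P=np.array([-8-130*np.sin(a),-80+130*np.cos(a)])/1e3; d=PIN-P; psi=np.arctan2(d[1],d[0])
    h=.215*np.cos(th)-.1845*np.sin(th); z=.1255+.215*np.sin(th)+.1845*np.cos(th)
    xy=CO+Rz(YAW)@(P+h*d/np.hypot(*d)); return np.r_[xy,z],YAW+psi,th
E
python3 - <<'E'
from h import *
print(knobpose(.83,0)); print(tgt([.5,-.1,.40],.507)[0])
print(tgt([.49,.3,.40],.507)[0])
E
```

```text
(array([0.50224623, 0.32264184, 0.31      ]), np.float64(0.506525916648653), 0)
[0.0001, -0.0, -0.0972, 0.4187, -0.3341, 0.0047]
[0.0001, -0.0, -0.0972, 0.5689, -0.705, 0.0047]
```

>>> move_arm(plan=[0,0,-0.05,0.21,-0.167,0.005,0.06,0,0,-0.097,0.419,-0.334,0.005,0.06,0,0,-0.097,0.419,-0.334,0.005,0.06,0,0,-0.097,0.419,-0.334,0.005,0.06,0,0,-0.097,0.419,-0.334,0.005,0.06,0,0,-0.097,0.419,-0.334,0.005,0.06,0,0,-0.097,0.419,-0.334,0.005,0.06,0,0,-0.097,0.419,-0.334,0.005,0.06,0,0,-0.097,0.419,-0.334,0.005,0.06,0,0,-0.097,0.419,-0.334,0.005,0.06,0,0,-0.097,0.569,-0.705,0.005,0.06,0,0,-0.097,0.569,-0.705,0.005,0.06])

```text
clock: 2.8
position: [0.4968, 0.025, 0.3998]
ee_rot: [0.968, 0.249, 0.0, 0.0]
ft_force: [0.2, -0.6, -0.9]
grip_width: 0.701
grasp_force: 0.0
```

```bash
python3 - <<'E'
from h import *
o=obs();print(o['clock'],o['position'],o['joint_pos']);print(tgt([.45,.28,.42],.507)[0])
E
```

```text
2.8 [0.49683337 0.02501023 0.39977286] [ 0.44075691  0.09560841 -0.61196838  1.76981426  0.0575993   1.29362401
 -1.25208541]
[0.0006, -0.0001, -0.0035, 0.082, -0.2459, -0.0204]
```

>>> move_arm(plan=[0,0,0,0.082,-0.246,-0.02,0.06,0,0,0,0.082,-0.246,-0.02,0.06,0,0,0,0.082,-0.246,-0.02,0.06,0,0,0,0.082,-0.246,-0.02,0.06,0,0,0,0.082,-0.246,-0.02,0.06,0,0,0,0.082,-0.246,-0.02,0.06])

```text
clock: 3.55
position: [0.4497, 0.2794, 0.4195]
ee_rot: [0.968, 0.251, -0.0, 0.0]
ft_force: [0.6, -0.1, -0.5]
grip_width: 0.701
grasp_force: 0.0
```

```bash
python3 - <<'E'
from h import *
o=obs();print(o['clock'],o['position'],o['joint_pos'])
p,C=shot('wrist');save(p,'w1.png')
for l in ['case','pin','hole1','knob_top']: print(l,find(p,C,l))
print(knobpose(.83,0)); print(tgt(knobpose(.83,0)[0],.507)[0])
E
```

```text
3.55 [0.44965908 0.27939121 0.41952713] [ 0.09420598  0.19588338 -0.82470122  1.6564449   0.14721124  1.35399131
 -1.81667131]
case [(0.98, array([0.4128, 0.2373, 0.003 ])), (0.7, array([ 0.4286, -0.0172,  0.0055]))]
pin [(0.92, array([0.45  , 0.2926, 0.1376]))]
hole1 [(0.98, array([0.3842, 0.2585, 0.1294])), (0.91, array([0.4197, 0.2769, 0.1256])), (0.67, array([0.5048, 0.3244, 0.1678]))]
knob_top [(0.88, array([0.505 , 0.3237, 0.1697]))]
(array([0.50224623, 0.32264184, 0.31      ]), np.float64(0.506525916648653), 0)
[0.0008, 0.0002, -0.0029, 0.0671, -0.0137, 0.1095]
```

View pics/w1.png

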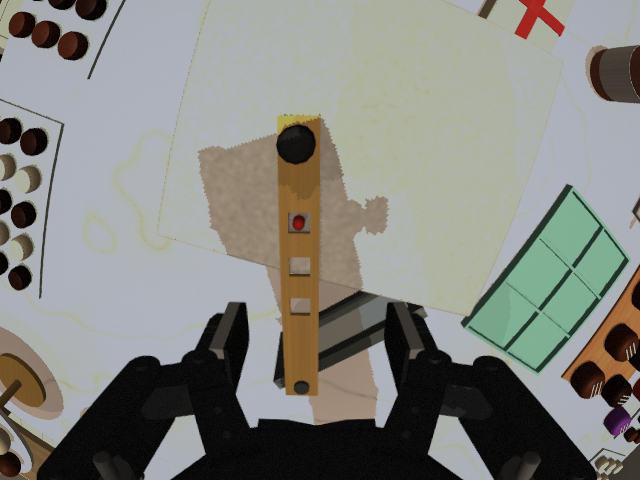

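The pin shows red and centred in the third hole at (299,222), and the knob is at (296,144). I'll go down over the knob and grip it.

>>> move_arm(plan=[0,0,0,0.069,-0.0135,0.05,0.06,0,0,0,0.069,-0.0135,0.05,0.06,0,0,0,0.069,-0.0135,0.08,0.06,0,0,0,0.069,-0.0135,0.11,0.06,0,0,0,0.069,-0.0135,0.11,0.06,0,0,0,0.069,-0.0135,0.11,0.02,0,0,0,0.069,-0.0135,0.11,0.015,0,0,0,0.069,-0.0135,0.11,0.01,0,0,0,0.069,-0.0135,0.11,0.01,0,0,0,0.069,-0.0135,0.11,0.01], squeeze=40)

```text
clock: 5.05
position: [0.5033, 0.3252, 0.31]
ee_rot: [0.968, 0.251, 0.0, 0.0]
ft_force: [1.1, 0.9, 2.2]
grip_width: 0.269
grasp_force: 39.7
```

```bash
python3 - <<'E'
from h import *
o=obs();M=T();print(o['clock'],o['position'],o['grip_width'],o['grasp_force'],R.from_matrix(M[:3,:3]).as_euler('xyz'))
p0,y0,_=knobpose(.83,0); off=M[:3,3]-p0; print(off)
# lift in place with a=.83, then swing, then lower
for a,th in [(.83,.08),(.83,.16),(.83,.25),(.75,.26),(.65,.27),(.55,.27),(.45,.27),(.35,.27),(.25,.27),(.25,.15),(.25,.08),(.25,0)]:
    p,y,t=knobpose(a,th); print(a,th,tgt(p+off,y,t,M)[0])
E
```

```text
5.05 [0.50325373 0.32521101 0.31003468] 0.26886762469028 39.68208432197571 [ 3.14138766e+00 -6.72373705e-04  5.06789265e-01]
[1.00750032e-03 2.56917008e-03 3.46824290e-05]
0.83 0.08 [0.0002, 0.0793, 0.0003, -0.0154, -0.0, -0.0166]
0.83 0.16 [0.0002, 0.1593, 0.0003, -0.0321, -0.0, -0.0319]
0.83 0.25 [0.0002, 0.2493, 0.0003, -0.0523, -0.0, -0.0475]
0.75 0.26 [-0.0044, 0.2593, 0.0351, -0.0457, 0.0005, -0.0491]
0.65 0.27 [-0.0104, 0.2692, 0.0777, -0.0365, 0.0018, -0.0507]
0.55 0.27 [-0.016, 0.269, 0.1189, -0.0249, 0.0042, -0.0507]
0.45 0.27 [-0.0213, 0.2687, 0.1582, -0.0131, 0.0076, -0.0507]
0.35 0.27 [-0.0263, 0.2684, 0.195, -0.0012, 0.0117, -0.0507]
0.25 0.27 [-0.0308, 0.2681, 0.228, 0.0107, 0.0165, -0.0507]
0.25 0.15 [-0.0171, 0.1486, 0.2289, 0.037, 0.0227, -0.03]
0.25 0.08 [-0.009, 0.079, 0.2293, 0.0511, 0.026, -0.0166]
0.25 0 [0.0001, -0.0007, 0.2294, 0.0662, 0.0295, 0.0001]
```

>>> move_arm(plan=[0,0.08,0,-0.0154,0,-0.0166,0.01,0,0.16,0,-0.032,0,-0.032,0.01,0,0.25,0,-0.0523,0,-0.0475,0.01,0,0.25,0,-0.0523,0,-0.0475,0.01,-0.0044,0.26,0.035,-0.0457,0.0005,-0.049,0.01,-0.0104,0.27,0.0777,-0.0365,0.0018,-0.0507,0.01])

```text
clock: 5.8
position: [0.4727, 0.3057, 0.3595]
ee_rot: [0.969, 0.21, 0.13, -0.028]
ft_force: [-0.1, -1.1, 0.3]
grip_width: 0.269
grasp_force: 39.5
```

```bash
python3 - <<'E'
from h import *
o=obs();M=T();print(o['clock'],o['position'],o['grip_width'],o['grasp_force'],o['ft_force'],o['torque'])
off=np.array([.0010,.0026,0])
for a,th in [(.65,.27),(.55,.27),(.45,.27),(.35,.27),(.25,.27)]:
    p,y,t=knobpose(a,th); print(a,th,tgt(p+off,y,t,M)[0])
E
```

```text
5.8 [0.47270319 0.30566585 0.3594683 ] 0.26891208356596036 39.52635705471039 [-0.10379322 -1.13874037  0.25232419] [-0.44718166  0.51753586  0.11452392]
0.65 0.27 [0.001, 0.0031, -0.0018, -0.0001, -0.0004, -0.0013]
0.55 0.27 [-0.01, 0.0031, 0.0382, 0.0113, 0.001, 0.0019]
0.45 0.27 [-0.0206, 0.0031, 0.0764, 0.0229, 0.0034, 0.005]
0.35 0.27 [-0.0304, 0.0031, 0.112, 0.0347, 0.0066, 0.0082]
0.25 0.27 [-0.0392, 0.0031, 0.144, 0.0465, 0.0104, 0.0115]
```

Following well, so I'll swing on to hole 1 and hold it above the pin.

>>> move_arm(plan=[-0.01,0.003,0.038,0.0113,0.001,0.0019,0.01,-0.02,0.003,0.076,0.023,0.0034,0.005,0.01,-0.03,0.003,0.112,0.0347,0.0066,0.0082,0.01,-0.039,0.003,0.144,0.0465,0.0104,0.0115,0.01,-0.039,0.003,0.144,0.0465,0.0104,0.0115,0.01])

```text
clock: 6.42
position: [0.521, 0.3163, 0.3609]
ee_rot: [0.981, 0.137, 0.134, -0.019]
ft_force: [0.9, -0.8, 0.6]
grip_width: 0.274
grasp_force: 39.5
```

```bash
python3 - <<'E'
from h import *
o=obs();M=T();print(o['clock'],o['position'],o['grip_width'],o['grasp_force'],o['ft_force'])
for n in ['scene','side','wrist']:
    p,C=shot(n); 
    if n=='wrist': save(p,'w2.png')
    for l in ['pin','hole1','knob_top']: print(n,l,find(p,C,l))
off=np.array([.0010,.0026,0])
for a,th in [(.25,.2),(.25,.14),(.25,.08),(.25,.04),(.25,0)]:
    p,y,t=knobpose(a,th); print(a,th,tgt(p+off,y,t,M)[0])
print(knobpose(.25,.27), CO+Rz(YAW)@np.array([-.0402,.046]))
E
```

```text
6.425 [0.52101646 0.31625743 0.36090389] 0.27359840308219413 39.49429214000702 [ 0.90265968 -0.81455124  0.62252253]
scene pin [(0.59, array([0.4471, 0.2942, 0.1356]))]
scene hole1 [(0.86, array([0.4451, 0.2984, 0.1457])), (0.57, array([0.4786, 0.3017, 0.157 ]))]
scene knob_top [(0.8, array([0.5535, 0.3274, 0.2215]))]
side pin [(0.62, array([0.4492, 0.2923, 0.1348]))]
side hole1 [(0.89, array([0.4466, 0.2961, 0.1446]))]
side knob_top [(0.64, array([0.5525, 0.3289, 0.2241]))]
wrist pin []
wrist hole1 []
wrist knob_top [(0.73, array([0.5578, 0.3266, 0.2221]))]
0.25 0.2 [-0.0016, -0.0715, 0.0008, 0.0118, 0.0002, 0.0156]
0.25 0.14 [-0.0016, -0.1315, 0.0008, 0.0215, 0.0002, 0.0296]
0.25 0.08 [-0.0015, -0.1915, 0.0009, 0.0304, 0.0003, 0.0441]
0.25 0.04 [-0.0015, -0.2315, 0.0009, 0.0358, 0.0003, 0.054]
0.25 0 [-0.0015, -0.2715, 0.0009, 0.0408, 0.0003, 0.0642]
(array([0.51957535, 0.31336407, 0.36066299]), np.float64(0.2774194025969221), 0.27) [0.36757164 0.27012396]
```

View pics/w2.png

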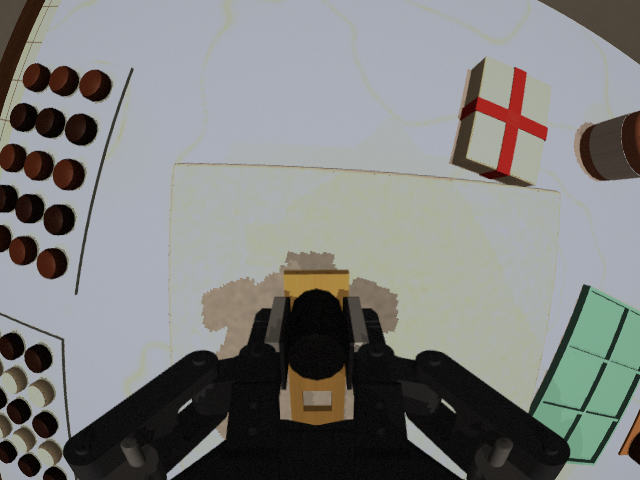

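In this view the pin is hidden by the gripper. The networks put hole 1 about 4 mm off to the side of the pin (+y). I'll correct part of that, lower a little and look again.

>>> move_arm(plan=[0,-0.04,0.024,0.007,0.005,0.009,0.01,0,-0.08,0.024,0.0135,0.005,0.018,0.01,0,-0.08,0.024,0.0135,0.005,0.018,0.01])

```text
clock: 7.4
position: [0.5396, 0.3159, 0.3468]
ee_rot: [0.987, 0.126, 0.094, -0.015]
ft_force: [0.1, -0.9, 0.7]
grip_width: 0.265
grasp_force: 39.5
```

```bash
python3 - <<'E'
from h import *
o=obs();M=T();print(o['clock'],o['position'],o['grasp_force'],o['ft_force'])
ims=[]
for n in ['scene','side']:
    p,C=shot(n)
    for l in ['pin','hole1','knob_top']: print(n,l,find(p,C,l))
    c=np.linalg.inv(C)@np.array([.449,.293,.136,1]);u=int(p['fx']*c[0]/c[2]+p['cx']);v=int(p['fy']*c[1]/c[2]+p['cy'])
    print(u,v)
    ims.append(cv2.resize(p['color'][v-25:v+25,u-33:u+33,::-1],None,fx=6,fy=6,interpolation=cv2.INTER_CUBIC))
cv2.imwrite('pics/c2.png',np.hstack(ims))
E
```

```text
7.4 [0.53958369 0.31585482 0.34679468] 39.51588034629822 [ 0.05183235 -0.94942761  0.70640219]
scene pin [(0.7, array([0.4463, 0.2954, 0.1342])), (0.61, array([ 0.4945, -0.103 ,  0.006 ]))]
scene hole1 [(0.88, array([0.4449, 0.294 , 0.139 ])), (0.85, array([0.4823, 0.302 , 0.1475]))]
scene knob_top [(0.92, array([0.5624, 0.3288, 0.205 ]))]
454 184
side pin [(0.78, array([0.4487, 0.2936, 0.1376]))]
side hole1 [(0.94, array([0.4485, 0.2882, 0.1394])), (0.81, array([0.479 , 0.2992, 0.1463]))]
side knob_top [(0.61, array([0.5634, 0.3245, 0.2061]))]
319 320
```

View pics/c2.png

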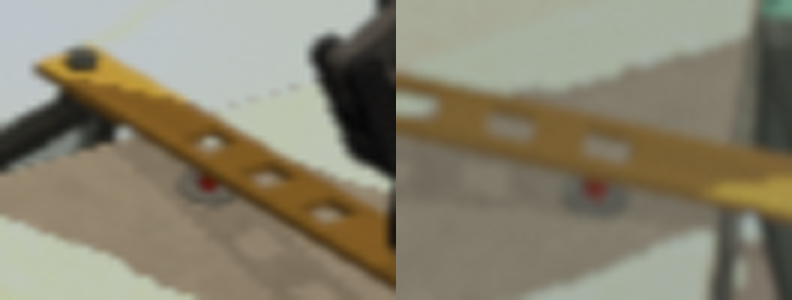

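Both crops show the pin just below hole 1: in the scene crop the pin is at (208,182) and the hole at (212,142), and in the side crop the pin is at (595,188) and the hole at (607,148). I'll triangulate these.

```bash
python3 - <<'E'
from h import *
def ray(p,C,px):
    d=C[:3,:3]@np.array([(px[0]-p['cx'])/p['fx'],(px[1]-p['cy'])/p['fy'],1.]);return C[:3,3],d/np.linalg.norm(d)
def tri(rs):
    A=sum(np.eye(3)-np.outer(d,d) for o,d in rs);b=sum((np.eye(3)-np.outer(d,d))@o for o,d in rs);return np.linalg.solve(A,b)
cams=[shot('scene'),shot('side')]; org=[(454-33,184-25),(319-33,320-25)]
pts={'hole1':[(212,142),(607-396,148)],'pin':[(208,180),(595-396,186)],'hole2':[(272,176),(511-396,125)],'hole3':[(327,211),(420-396,103)]}
for k,q in pts.items():
    rs=[ray(p,C,(o[0]+a[0]/6,o[1]+a[1]/6)) for (p,C),o,a in zip(cams,org,q)]
    X=tri(rs);print(k,np.round(X,4),[np.round(np.linalg.norm(np.cross(X-o,d)),4) for o,d in rs])
E
```

```text
hole1 [0.4454 0.296  0.1412] [np.float64(0.0018), np.float64(0.0018)]
pin [0.4487 0.2969 0.1239] [np.float64(0.0014), np.float64(0.0014)]
hole2 [0.4788 0.3051 0.1478] [np.float64(0.0024), np.float64(0.0024)]
hole3 [0.5106 0.3122 0.1533] [np.float64(0.0026), np.float64(0.0026)]
```

Laterally they now agree, and along the bar the hole needs about +1.5 mm more. Lowering.

```bash
python3 - <<'E'
from h import *
M=T();x=M[:3,0];th0=np.arcsin(x[2]);yaw=np.arctan2(x[1],x[0]);print(th0,yaw)
f=lambda t:(.215*np.cos(t)-.1845*np.sin(t),.1255+.215*np.sin(t)+.1845*np.cos(t))
u=np.array([np.cos(yaw),np.sin(yaw),0]);P=M[:3,3]-f(th0)[0]*u;P[2]=M[2,3]-f(th0)[1];print(P)
for t in (.14,.1,.06,.03,.0,-.005): 
    p=P+u*(f(t)[0]+.0015);p[2]=f(t)[1]; print(t,tgt(p,yaw,t,M)[0])
E
```

```text
0.1933453917423346 0.25487498417359855
[3.68510778e-01 2.72186374e-01 3.35920290e-04]
0.14 [-0.0067, -0.0533, 0.0002, 0.0109, 0.0001, 0.0123]
0.1 [-0.0067, -0.0933, 0.0003, 0.0177, 0.0001, 0.0215]
0.06 [-0.0067, -0.1333, 0.0004, 0.024, 0.0002, 0.0308]
0.03 [-0.0067, -0.1633, 0.0005, 0.0285, 0.0003, 0.038]
0.0 [-0.0067, -0.1933, 0.0006, 0.0329, 0.0003, 0.0454]
-0.005 [-0.0067, -0.1983, 0.0007, 0.0335, 0.0003, 0.0466]
```

>>> move_arm(plan=[-0.007,-0.053,0,0.0109,0,0.0123,0.01,-0.007,-0.093,0,0.0177,0,0.0215,0.01,-0.007,-0.133,0,0.024,0,0.0308,0.01,-0.007,-0.163,0,0.0285,0,0.038,0.01,-0.007,-0.163,0,0.0285,0,0.038,0.01])

```text
clock: 8.52
position: [0.5728, 0.3256, 0.3154]
ee_rot: [0.992, 0.127, 0.014, -0.002]
ft_force: [-0.7, -0.6, -0.8]
grip_width: 0.268
grasp_force: 39.5
```

The lift is already below 0.06 with no force, so the hole has gone over the pin. Lay it down fully and release.

>>> move_arm(plan=[0,-0.028,0,0.004,0,0.0065,0.01,0,-0.028,0,0.004,0,0.0065,0.01,0,-0.028,0,0.004,0,0.0065,0.05,0,-0.028,0,0.004,0,0.0065,0.06,0,-0.028,0,0.004,0,-0.03,0.06,0,-0.028,0,0.004,0,-0.08,0.06,0,-0.028,0,0.004,0,-0.1,0.06,0,-0.028,0,0.004,0,-0.1,0.06])

```text
clock: 9.52
position: [0.5735, 0.3261, 0.4176]
ee_rot: [0.992, 0.127, 0.002, -0.0]
ft_force: [1.1, -0.7, -1.1]
grip_width: 0.704
grasp_force: 0.0
```

```bash
python3 - <<'E'
from h import *
o=obs();print(o['clock'],o['position'],o['joint_pos'])
for n in ['scene','side','wrist']:
    p,C=shot(n)
    for l in ['pin','hole1','knob_top']+(['pump_top'] if n!='wrist' else []): print(n,l,find(p,C,l))
    if n=='scene':
        ims=cv2.resize(p['color'][134:234,384:517,::-1],None,fx=5,fy=5,interpolation=cv2.INTER_CUBIC)
cv2.imwrite('pics/c3.png',ims)
print(tgt([.55,.0,.45],.0)[0]);print(tgt([.69,-.15,.40],-.1)[0])
E
```

```text
9.525 [0.57345332 0.32610207 0.41761261] [-0.07577886  0.50139188 -0.74479655  1.31020047  0.33636494  1.45109755
 -2.11145129]
scene pin [(0.79, array([0.4479, 0.2966, 0.1336]))]
scene hole1 [(0.83, array([0.485 , 0.3003, 0.127 ])), (0.49, array([ 0.4175, -0.2442,  0.0053]))]
scene knob_top [(0.57, array([0.5733, 0.327 , 0.167 ]))]
scene pump_top [(0.66, array([ 0.69  , -0.1517,  0.1757])), (0.39, array([ 0.7774,  0.0427, -0.    ]))]
side pin [(0.68, array([0.4518, 0.2917, 0.1365]))]
side hole1 [(0.79, array([0.4517, 0.2947, 0.1237]))]
side knob_top [(0.65, array([0.5736, 0.3267, 0.1632]))]
side pump_top [(0.55, array([ 0.6864, -0.1501,  0.1685]))]
wrist pin [(0.79, array([0.4492, 0.2924, 0.1376]))]
wrist hole1 [(0.91, array([0.4454, 0.2902, 0.1259])), (0.9, array([0.4822, 0.3036, 0.1252]))]
wrist knob_top [(0.61, array([0.5757, 0.3286, 0.1671]))]
[-0.0, -0.002, 0.2553, -0.105, 0.3094, -0.0339]
[-0.0001, -0.002, 0.3553, -0.0075, 0.4899, 0.0163]
```

View pics/c3.png

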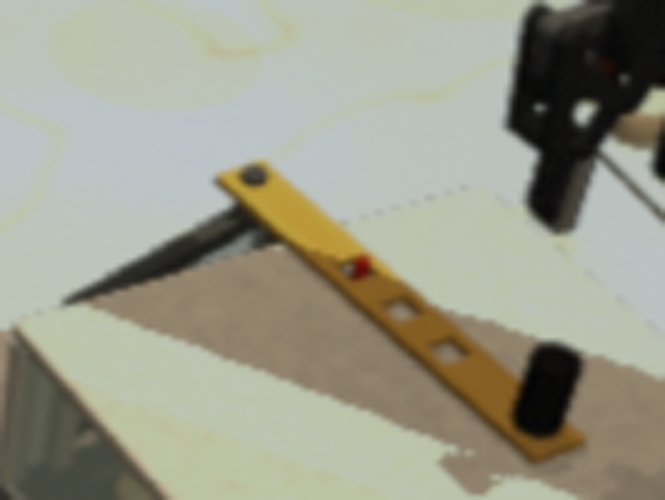

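The red pin stands through the hole nearest the flap at (358,268) in the crop, and the bar lies level. Now the pump.

>>> move_arm(plan=[0,0,0.1,-0.003,0.15,0.016,0,0,0,0.2,-0.0075,0.3,0.016,0,0,0,0.355,-0.0075,0.49,0.016,0,0,0,0.355,-0.0075,0.49,0.016,0,0,0,0.355,-0.0075,0.49,0.016,0,0,0,0.355,-0.0075,0.49,0.016,0,0,0,0.355,-0.0075,0.49,0.016,0,0,0,0.355,-0.0075,0.49,0.016,0,0,0,0.355,-0.0075,0.49,0.016,0,0,0,0.355,-0.0075,0.49,0.016,0,0,0,0.355,-0.0075,0.49,0.016,0,0,0,0.355,-0.0075,0.49,0.016,0])

```text
clock: 11.72
position: [0.6901, -0.1488, 0.4007]
ee_rot: [0.999, -0.049, 0.001, -0.0]
ft_force: [-0.3, -0.4, -0.0]
grip_width: 0.002
grasp_force: 0.0
```

```bash
python3 - <<'E'
from h import *
o=obs();print(o['clock'],o['position'],o['joint_pos'],manip.tip_extent)
p,C=shot('wrist')
for l in ['pump_top','choc1','well1']: print(l,find(p,C,l))
for n in ['scene','side']:
    p,C=shot(n);print(find(p,C,'pump_top'))
print(tgt([.689,-.15,.35],-.1)[0])
E
```

```text
11.725 [ 0.69005193 -0.14882165  0.40071657] [ 0.48187719  0.56829688 -0.52946349  1.1935301   0.27711074  1.44682945
 -1.67951721] 0.1734
pump_top [(0.64, array([ 0.6855, -0.1483,  0.1751])), (0.34, array([0.4125, 0.2347, 0.003 ]))]
choc1 [(0.91, array([ 0.5015, -0.3558,  0.0049])), (0.89, array([ 0.5817, -0.3598,  0.0051])), (0.81, array([ 0.4516, -0.4757,  0.0029])), (0.73, array([ 0.4216, -0.3619,  0.0042])), (0.72, array([ 0.4941, -0.2642,  0.0086])), (0.62, array([ 0.4144, -0.2507,  0.0048])), (0.59, array([ 0.5867, -0.2505,  0.0076])), (0.57, array([ 0.364 , -0.4782, -0.0015]))]
well1 [(0.78, array([ 0.4205, -0.1008,  0.0029]))]
[(0.69, array([ 0.6898, -0.1491,  0.1749]))]
[(0.46, array([ 0.6877, -0.1478,  0.1674]))]
[-0.0004, -0.0019, 0.0004, -0.0012, 0.0, 0.0504]
```

>>> move_arm(plan=[0,0,0,-0.002,0,0.045,0,0,0,0,-0.002,0,0.055,0,0,0,0,-0.002,0,0.062,0,0,0,0,-0.002,0,0.068,0,0,0,0,-0.002,0,0.068,0,0,0,0,-0.002,0,0.068,0])

```text
clock: 12.88
position: [0.6884, -0.1499, 0.3344]
ee_rot: [0.999, -0.05, 0.002, 0.0]
ft_force: [-4.7, -0.6, 6.3]
grip_width: -0.001
grasp_force: 3.3
```

>>> move_arm(plan=[0,0,0,0,0,0.002,0,0,0,0,0,0,0.0025,0,0,0,0,0,0,0.0025,0])

```text
clock: 13.25
position: [0.6884, -0.1499, 0.3322]
ee_rot: [0.999, -0.05, 0.002, 0.0]
ft_force: [-4.8, 0.6, 8.0]
grip_width: 0.001
grasp_force: 3.9
```

The pump is about 11–12 mm down at 8 N. Release it and go to the first chocolate.

```bash
cat >> h.py <<'E'
W={1:(.4225,-.0980),2:(.4303,-.0104),3:(.4962,-.1046),4:(.5040,-.0170),5:(.5699,-.1112),6:(.5777,-.0236)}
def chocs(ns=('scene','side')):
    "list chocolates, merged over cameras"
    L=[]
    for n in ns:
        p,C=shot(n)
        for d in manip.tip_of(p,'choc1'):
            x=w(C,d['position'])
            if d['conf']<.35 or abs(x[2])>.02: continue
            for g in L:
                if np.hypot(*(np.mean(g,0)[:2]-x[:2]))<.03: g.append(x);break
            else: L.append([x])
    return [(len(g),np.round(np.mean(g,0),4).tolist()) for g in sorted(L,key=lambda g:(g[0][1]))]
def go(*pts,yaw=-.09):
    for p in pts: print(p,tgt(p,yaw)[0])
E
python3 - <<'E'
from h import *
print(obs()['clock'])
go([.688,-.15,.38],[.585,-.247,.30],[.585,-.247,.186])
E
```

```text
13.25
[0.688, -0.15, 0.38] [0.0001, -0.0039, -0.0099, -0.0002, 0.0001, -0.0478]
[0.585, -0.247, 0.3] [0.0001, -0.0039, -0.0099, -0.0933, 0.1069, 0.0318]
[0.585, -0.247, 0.186] [0.0001, -0.0039, -0.0099, -0.0938, 0.1069, 0.1458]
```

>>> move_arm(plan=[0,0,0,0,0,-0.02,0,0,0,0,0,0,-0.048,0.07,0,-0.004,-0.01,-0.05,0.055,-0.048,0.07,0,-0.004,-0.01,-0.093,0.107,-0.02,0.07,0,-0.004,-0.01,-0.093,0.107,0.032,0.07,0,-0.004,-0.01,-0.093,0.107,0.032,0.07,0,-0.004,-0.01,-0.093,0.107,0.032,0.07])

```text
clock: 14.12
position: [0.5869, -0.2458, 0.3006]
ee_rot: [0.999, -0.044, 0.001, -0.0]
ft_force: [0.3, 0.8, 0.5]
grip_width: 0.82
grasp_force: 0.0
```

```bash
python3 - <<'E'
from h import *
o=obs();print(o['clock'],o['position'])
p,C=shot('wrist');save(p,'w4.png');print(find(p,C,'choc1'))
print(chocs());p,C=shot('scene');print(find(p,C,'pump_top'))
go([.585,-.248,.186])
E
```

```text
14.125 [ 0.58685937 -0.24576494  0.30059956]
[(0.98, array([ 0.4965, -0.2609,  0.0051])), (0.89, array([ 0.4987, -0.3521,  0.0049])), (0.73, array([ 0.5841, -0.2478,  0.0083])), (0.65, array([ 0.4537, -0.4768,  0.006 ])), (0.57, array([ 0.415 , -0.253 ,  0.0061])), (0.56, array([ 0.5814, -0.3616,  0.0029])), (0.56, array([ 0.3639, -0.4771, -0.0011])), (0.46, array([ 0.4971, -0.0642,  0.0018]))]
[(2, [0.4537, -0.4754, 0.0016]), (2, [0.3643, -0.4715, -0.0001]), (2, [0.4229, -0.3625, 0.0033]), (2, [0.5855, -0.3551, 0.0051]), (2, [0.5059, -0.3519, 0.0034]), (2, [0.4976, -0.2592, 0.0034]), (2, [0.5845, -0.2471, 0.0056]), (2, [0.4182, -0.2473, 0.0046])]
[(0.82, array([ 0.6902, -0.1526,  0.1741])), (0.51, array([ 0.4952, -0.1018,  0.0074]))]
[0.585, -0.248, 0.186] [-0.0003, 0.0014, 0.0009, -0.0002, 0.0013, 0.1122]
```

View pics/w4.png

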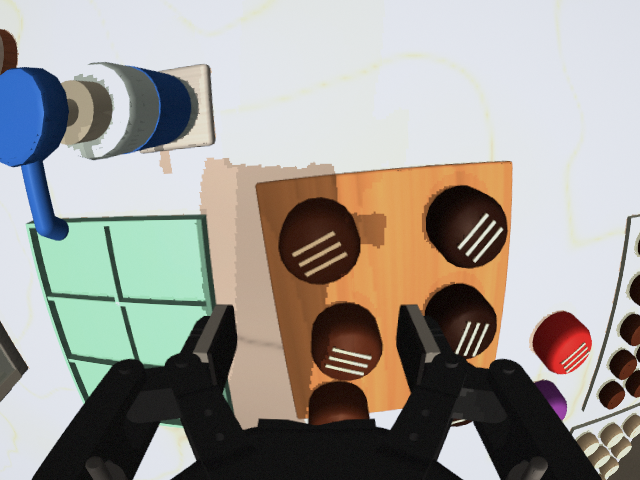

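The wrist view shows the target chocolate at (319,240) between the finger lines, with the pump and spout to the left. The networks agree to about 3 mm. Grasping the first chocolate.

>>> move_arm(plan=[0,0,0,0,0.001,0.06,0.07,0,0,0,0,0.001,0.1,0.07,0,0,0,0,0.001,0.1135,0.07,0,0,0,0,0.001,0.1135,0.07,0,0,0,0,0.001,0.1135,0.045,0,0,0,0,0.001,0.1135,0.04,0,0,0,0,0.001,0.1135,0.04,0,0,0,0,0.001,0.06,0.04,0,0,0,0,0.001,0.02,0.04,0,0,0,0,0.001,0.02,0.04], squeeze=35)

```text
clock: 15.78
position: [0.5861, -0.2483, 0.2823]
ee_rot: [0.999, -0.045, 0.002, 0.001]
ft_force: [-0.7, -1.0, -1.6]
grip_width: 0.642
grasp_force: 37.7
```

```bash
python3 - <<'E'
from h import *
o=obs();print(o['clock'],o['position'],o['grip_width'],o['grasp_force'],o['ft_force'])
go([*W[6],.28],[*W[6],.184])
E
```

```text
15.775 [ 0.58613502 -0.24828307  0.28233094] 0.6424806451512448 37.69103407859802 [-0.67506402 -1.03371607 -1.62966388]
[0.5777, -0.0236, 0.28] [0.0021, -0.0049, 0.0002, -0.0286, -0.223, 0.0017]
[0.5777, -0.0236, 0.184] [0.0021, -0.0049, 0.0002, -0.029, -0.2232, 0.0977]
```

>>> move_arm(plan=[0.002,-0.005,0,-0.008,-0.06,0,0.04,0.002,-0.005,0,-0.016,-0.12,0,0.04,0.002,-0.005,0,-0.024,-0.18,0.01,0.04,0.002,-0.005,0,-0.029,-0.223,0.03,0.04,0.002,-0.005,0,-0.029,-0.223,0.07,0.04,0.002,-0.005,0,-0.029,-0.223,0.088,0.04,0.002,-0.005,0,-0.029,-0.223,0.0965,0.04,0.002,-0.005,0,-0.029,-0.223,0.0965,0.04,0.002,-0.005,0,-0.029,-0.223,0.0965,0.07,0.002,-0.005,0,-0.029,-0.223,0.0965,0.07,0.002,-0.005,0,-0.029,-0.223,0.04,0.07,0.002,-0.005,0,-0.029,-0.223,0,0.07])

```text
clock: 17.27
position: [0.5762, -0.0235, 0.2798]
ee_rot: [0.999, -0.045, -0.003, -0.001]
ft_force: [0.4, -0.3, -0.0]
grip_width: 0.819
grasp_force: 0.0
```

```bash
python3 - <<'E'
from h import *
o=obs();print(o['clock'],o['position'],o['grip_width'])
p,C=shot('wrist');print(find(p,C,'choc1'))
print(chocs())
go([.4975,-.26,.26],[.4975,-.26,.186])
E
```

```text
17.275 [ 0.57624875 -0.02353778  0.27979717] 0.8194472584159453
[(0.91, array([ 0.4158, -0.251 ,  0.0052])), (0.84, array([ 0.4957, -0.2611,  0.0066])), (0.8, array([ 0.4204, -0.3605,  0.0053])), (0.77, array([ 0.5726, -0.023 ,  0.0053]))]
[(2, [0.453, -0.4756, 0.0023]), (2, [0.364, -0.4737, -0.0001]), (2, [0.4216, -0.3611, 0.0052]), (2, [0.5878, -0.3547, 0.006]), (2, [0.5046, -0.3536, 0.0045]), (2, [0.4979, -0.2593, 0.0046]), (2, [0.4183, -0.2471, 0.0061]), (2, [0.5742, -0.0241, 0.0025])]
[0.4975, -0.26, 0.26] [-0.0022, 0.0087, -0.0, -0.0564, 0.2424, 0.0166]
[0.4975, -0.26, 0.186] [-0.0022, 0.0087, -0.0, -0.0558, 0.2425, 0.0906]
```

>>> move_arm(plan=[-0.002,0.009,0,-0.015,0.06,0,0.07,-0.002,0.009,0,-0.03,0.12,0,0.07,-0.002,0.009,0,-0.045,0.18,0,0.07,-0.002,0.009,0,-0.0565,0.242,0.015,0.07,-0.002,0.009,0,-0.0565,0.242,0.06,0.07,-0.002,0.009,0,-0.056,0.242,0.0906,0.07,-0.002,0.009,0,-0.056,0.242,0.0906,0.07,-0.002,0.009,0,-0.056,0.242,0.0906,0.04,-0.002,0.009,0,-0.056,0.242,0.0906,0.04,-0.002,0.009,0,-0.056,0.242,0.0906,0.04,-0.002,0.009,0,-0.056,0.242,0.04,0.04,-0.002,0.009,0,-0.056,0.242,0,0.04])

```text
clock: 19.08
position: [0.4987, -0.2593, 0.2796]
ee_rot: [0.999, -0.045, 0.001, -0.0]
ft_force: [0.6, -0.6, -0.7]
grip_width: 0.643
grasp_force: 37.7
```

```bash
python3 - <<'E'
from h import *
o=obs();print(o['clock'],o['position'],o['grip_width'],o['grasp_force'])
go([*W[4],.28],[*W[4],.185])
E
```

```text
19.075 [ 0.49869356 -0.25931521  0.27957235] 0.6433904028704182 37.73416042327881
[0.504, -0.017, 0.28] [-0.0002, -0.0028, 0.0006, -0.0164, -0.2418, -0.0004]
[0.504, -0.017, 0.185] [-0.0002, -0.0028, 0.0006, -0.0166, -0.2418, 0.0946]
```

>>> move_arm(plan=[0,-0.003,0,-0.004,-0.06,0,0.04,0,-0.003,0,-0.008,-0.12,0,0.04,0,-0.003,0,-0.012,-0.18,0,0.04,0,-0.003,0,-0.0165,-0.242,0.02,0.04,0,-0.003,0,-0.0165,-0.242,0.07,0.04,0,-0.003,0,-0.0165,-0.242,0.087,0.04,0,-0.003,0,-0.0165,-0.242,0.0945,0.04,0,-0.003,0,-0.0165,-0.242,0.0945,0.04,0,-0.003,0,-0.0165,-0.242,0.0945,0.07,0,-0.003,0,-0.0165,-0.242,0.0945,0.07,0,-0.003,0,-0.0165,-0.242,0.04,0.07,0,-0.003,0,-0.0165,-0.242,0,0.07])

```text
clock: 20.58
position: [0.504, -0.017, 0.2797]
ee_rot: [0.999, -0.045, -0.0, -0.0]
ft_force: [1.0, -0.6, -0.4]
grip_width: 0.82
grasp_force: 0.0
```

```bash
python3 - <<'E'
from h import *
o=obs();print(o['clock'],o['position'],o['grip_width'])
c=chocs(('scene','side','wrist'));print(c)
go([.417,-.249,.26],[.417,-.249,.186])
E
```

```text
20.575 [ 0.50400572 -0.01700135  0.27966919] 0.8195943317995723
[(2, [0.4555, -0.4749, 0.0016]), (2, [0.362, -0.4759, -0.0008]), (2, [0.4204, -0.361, 0.0036]), (1, [0.5028, -0.3553, 0.0007]), (2, [0.5881, -0.3538, 0.0069]), (3, [0.4157, -0.2492, 0.0058]), (3, [0.5729, -0.0242, 0.0037]), (2, [0.503, -0.0156, 0.005])]
[0.417, -0.249, 0.26] [-0.0003, 0.0024, -0.0, -0.0652, 0.2387, 0.0169]
[0.417, -0.249, 0.186] [-0.0003, 0.0024, -0.0, -0.065, 0.2387, 0.0909]
```

>>> move_arm(plan=[0,0.002,0,-0.016,0.06,0,0.07,0,0.002,0,-0.032,0.12,0,0.07,0,0.002,0,-0.048,0.18,0,0.07,0,0.002,0,-0.0655,0.2387,0.015,0.07,0,0.002,0,-0.0655,0.2387,0.06,0.07,0,0.002,0,-0.0655,0.2387,0.0906,0.07,0,0.002,0,-0.0655,0.2387,0.0906,0.07,0,0.002,0,-0.0655,0.2387,0.0906,0.04,0,0.002,0,-0.0655,0.2387,0.0906,0.04,0,0.002,0,-0.0655,0.2387,0.0906,0.04,0,0.002,0,-0.0655,0.2387,0.04,0.04,0,0.002,0,-0.0655,0.2387,0,0.04])

```text
clock: 22.38
position: [0.4173, -0.2487, 0.2796]
ee_rot: [0.999, -0.045, 0.001, -0.0]
ft_force: [0.9, -1.2, -1.0]
grip_width: 0.64
grasp_force: 37.6
```

```bash
python3 - <<'E'
from h import *
o=obs();print(o['clock'],o['position'],o['grip_width'],o['grasp_force'])
go([*W[2],.28],[*W[2],.185])
E
```

```text
22.375 [ 0.41731431 -0.24865818  0.2795504 ] 0.6396901937218398 37.64452815055847
[0.4303, -0.0104, 0.28] [-0.0002, -0.0017, 0.0006, -0.0083, -0.2385, -0.0004]
[0.4303, -0.0104, 0.185] [-0.0002, -0.0017, 0.0006, -0.0085, -0.2385, 0.0946]
```

>>> move_arm(plan=[0,-0.002,0,-0.002,-0.06,0,0.04,0,-0.002,0,-0.004,-0.12,0,0.04,0,-0.002,0,-0.006,-0.18,0,0.04,0,-0.002,0,-0.0085,-0.2385,0.02,0.04,0,-0.002,0,-0.0085,-0.2385,0.07,0.04,0,-0.002,0,-0.0085,-0.2385,0.087,0.04,0,-0.002,0,-0.0085,-0.2385,0.0945,0.04,0,-0.002,0,-0.0085,-0.2385,0.0945,0.04,0,-0.002,0,-0.0085,-0.2385,0.0945,0.07,0,-0.002,0,-0.0085,-0.2385,0.0945,0.07,0,-0.002,0,-0.0085,-0.2385,0.04,0.07,0,-0.002,0,-0.0085,-0.2385,0,0.07])

```text
clock: 23.88
position: [0.4302, -0.0104, 0.2796]
ee_rot: [0.999, -0.045, -0.0, -0.0]
ft_force: [0.6, -1.2, 0.9]
grip_width: 0.823
grasp_force: 0.0
```

```bash
python3 - <<'E'
from h import *
o=obs();print(o['clock'],o['position'],o['grip_width'])
c=chocs(('scene','side','wrist'));print(c)
go([.587,-.356,.28],[.587,-.356,.186])
E
```

```text
23.875 [ 0.43018802 -0.01043652  0.27957871] 0.8233658727000229
[(2, [0.4559, -0.4753, 0.003]), (2, [0.3639, -0.4732, -0.0015]), (2, [0.4221, -0.3603, 0.005]), (2, [0.5836, -0.3535, 0.0044]), (1, [0.5033, -0.3526, 0.0038]), (3, [0.5711, -0.0259, 0.003]), (3, [0.5027, -0.0156, 0.0027]), (2, [0.4278, -0.0087, 0.004])]
[0.587, -0.356, 0.28] [-0.0003, 0.0022, -0.0, 0.1877, 0.3297, -0.0035]
[0.587, -0.356, 0.186] [-0.0003, 0.0022, -0.0, 0.1879, 0.3298, 0.0905]
```

>>> move_arm(plan=[0,0.002,0,0.186,0.33,-0.003,0.07,0,0.002,0,0.186,0.33,-0.003,0.07,0,0.002,0,0.186,0.33,-0.003,0.07,0,0.002,0,0.186,0.33,-0.003,0.07,0,0.002,0,0.186,0.33,-0.003,0.07,0,0.002,0,0.186,0.33,-0.003,0.07,0,0.002,0,0.186,0.33,-0.003,0.07,0,0.002,0,0.186,0.33,0.05,0.07,0,0.002,0,0.186,0.33,0.0903,0.07,0,0.002,0,0.186,0.33,0.0903,0.07,0,0.002,0,0.186,0.33,0.0903,0.04,0,0.002,0,0.186,0.33,0.0903,0.04])

```text
clock: 25.68
position: [0.5864, -0.3559, 0.1892]
ee_rot: [0.999, -0.045, 0.002, 0.0]
ft_force: [0.6, 0.1, 0.3]
grip_width: 0.642
grasp_force: 37.1
```

```bash
python3 - <<'E'
from h import *
o=obs();print(o['clock'],o['position'],o['grip_width'],o['grasp_force'])
go([*W[5],.28],[*W[5],.185])
E
```

```text
25.675 [ 0.58640512 -0.35585783  0.18924912] 0.6422897187067452 37.05224096775055
[0.5699, -0.1112, 0.28] [0.0008, -0.0035, 0.0004, -0.038, -0.2421, -0.0911]
[0.5699, -0.1112, 0.185] [0.0008, -0.0035, 0.0004, -0.0383, -0.2422, 0.0039]
```

>>> move_arm(plan=[0,0,0,0,0,-0.05,0.04,0,-0.003,0,0,-0.01,-0.091,0.04,0,-0.003,0,-0.01,-0.065,-0.091,0.04,0,-0.003,0,-0.02,-0.125,-0.091,0.04,0,-0.003,0,-0.03,-0.185,-0.091,0.04,0,-0.003,0,-0.0385,-0.242,-0.085,0.04,0,-0.003,0,-0.0385,-0.242,-0.04,0.04,0,-0.003,0,-0.0385,-0.242,-0.008,0.04,0,-0.003,0,-0.0385,-0.242,0.003,0.04,0,-0.003,0,-0.0385,-0.242,0.003,0.04,0,-0.003,0,-0.0385,-0.242,0.003,0.07,0,-0.003,0,-0.0385,-0.242,0.003,0.07])

```text
clock: 27.18
position: [0.5694, -0.1114, 0.1851]
ee_rot: [0.999, -0.045, -0.0, -0.0]
ft_force: [0.5, 0.4, 0.7]
grip_width: 0.82
grasp_force: 0.0
```

```bash
python3 - <<'E'
from h import *
o=obs();print(o['clock'],o['position'],o['grip_width'],o['ft_force'])
c=chocs(('scene','side'));print(c)
go([*W[5],.28],[.504,-.3535,.28],[.504,-.3535,.186])
E
```

```text
27.175 [ 0.56940961 -0.11143138  0.18511034] 0.8198226016994185 [0.47056924 0.44769189 0.72396583]
[(2, [0.3643, -0.4742, -0.0011]), (2, [0.4553, -0.4747, 0.0002]), (2, [0.4207, -0.3634, 0.0049]), (2, [0.5044, -0.3534, 0.0053]), (2, [0.5687, -0.1107, 0.0035]), (2, [0.5714, -0.0262, 0.0043]), (2, [0.5047, -0.0151, 0.002]), (2, [0.4307, -0.0092, 0.0031])]
[0.5699, -0.1112, 0.28] [-0.0004, 0.0017, 0.0002, 0.0006, -0.0003, -0.0956]
[0.504, -0.3535, 0.28] [-0.0004, 0.0017, 0.0002, -0.0433, 0.247, -0.0956]
[0.504, -0.3535, 0.186] [-0.0004, 0.0017, 0.0002, -0.0431, 0.247, -0.0016]
```

>>> move_arm(plan=[0,0,0,0,0,-0.05,0.07,0,0.002,0,0,0.005,-0.095,0.07,0,0.002,0,-0.011,0.065,-0.095,0.07,0,0.002,0,-0.022,0.125,-0.095,0.07,0,0.002,0,-0.033,0.185,-0.095,0.07,0,0.002,0,-0.043,0.247,-0.085,0.07,0,0.002,0,-0.043,0.247,-0.04,0.07,0,0.002,0,-0.043,0.247,0,0.07,0,0.002,0,-0.043,0.247,0,0.07,0,0.002,0,-0.043,0.247,0,0.04,0,0.002,0,-0.043,0.247,0,0.04,0,0.002,0,-0.043,0.247,0,0.04])

```text
clock: 28.88
position: [0.5047, -0.3537, 0.1858]
ee_rot: [0.999, -0.045, 0.001, 0.001]
ft_force: [-1.0, 0.5, 5.1]
grip_width: 0.647
grasp_force: 37.9
```

```bash
python3 - <<'E'
from h import *
o=obs();print(o['clock'],o['position'],o['grip_width'],o['grasp_force'])
go([*W[3],.28],[*W[3],.183])
E
```

```text
28.875 [ 0.50466561 -0.35366017  0.18578118] 0.6471089272985087 37.853713631629944
[0.4962, -0.1046, 0.28] [0.0009, -0.002, 0.0004, -0.0305, -0.2472, -0.0945]
[0.4962, -0.1046, 0.183] [0.0009, -0.002, 0.0004, -0.0307, -0.2473, 0.0025]
```

>>> move_arm(plan=[0,0,0,0,0,-0.05,0.04,0,-0.002,0,0,-0.01,-0.094,0.04,0,-0.002,0,-0.008,-0.065,-0.094,0.04,0,-0.002,0,-0.016,-0.125,-0.094,0.04,0,-0.002,0,-0.024,-0.185,-0.094,0.04,0,-0.002,0,-0.0305,-0.247,-0.085,0.04,0,-0.002,0,-0.0305,-0.247,-0.04,0.04,0,-0.002,0,-0.0305,-0.247,-0.01,0.04,0,-0.002,0,-0.0305,-0.247,0.001,0.04,0,-0.002,0,-0.0305,-0.247,0.001,0.04,0,-0.002,0,-0.0305,-0.247,0.001,0.07,0,-0.002,0,-0.0305,-0.247,0.001,0.07])

```text
clock: 30.38
position: [0.4961, -0.1049, 0.184]
ee_rot: [0.999, -0.045, -0.0, -0.0]
ft_force: [0.7, 0.8, -0.1]
grip_width: 0.821
grasp_force: 0.0
```

```bash
python3 - <<'E'
from h import *
o=obs();print(o['clock'],o['position'],o['grip_width'],o['ft_force'])
c=chocs(('scene','side'));print(c)
go([*W[3],.28],[.421,-.362,.28],[.421,-.362,.186])
E
```

```text
30.375 [ 0.49612846 -0.10487752  0.18396611] 0.821451554296946 [ 0.72717805  0.79100952 -0.11499179]
[(2, [0.4545, -0.4765, 0.0009]), (2, [0.364, -0.4736, -0.0026]), (2, [0.4225, -0.3634, 0.0047]), (2, [0.5685, -0.1111, 0.0043]), (2, [0.4971, -0.1021, 0.0008]), (1, [0.421, -0.0982, 0.0003]), (2, [0.5712, -0.0268, 0.0036]), (2, [0.5051, -0.0154, 0.0026]), (2, [0.4282, -0.0082, 0.0039])]
[0.4962, -0.1046, 0.28] [-0.0003, 0.0017, 0.0002, 0.0001, -0.0002, -0.0965]
[0.421, -0.362, 0.28] [-0.0003, 0.0017, 0.0002, -0.0517, 0.2629, -0.0965]
[0.421, -0.362, 0.186] [-0.0003, 0.0017, 0.0002, -0.0515, 0.2629, -0.0025]
```

>>> move_arm(plan=[0,0,0,0,0,-0.05,0.07,0,0.002,0,0,0.01,-0.095,0.07,0,0.002,0,-0.012,0.07,-0.095,0.07,0,0.002,0,-0.025,0.13,-0.095,0.07,0,0.002,0,-0.038,0.19,-0.095,0.07,0,0.002,0,-0.051,0.25,-0.095,0.07,0,0.002,0,-0.0505,0.2635,-0.06,0.07,0,0.002,0,-0.0505,0.2635,-0.01,0.07,0,0.002,0,-0.0505,0.2635,-0.001,0.07,0,0.002,0,-0.0505,0.2635,-0.001,0.04,0,0.002,0,-0.0505,0.2635,-0.001,0.04,0,0.002,0,-0.0505,0.2635,-0.001,0.04])

```text
clock: 32.08
position: [0.4225, -0.3629, 0.1858]
ee_rot: [0.999, -0.045, 0.001, 0.001]
ft_force: [0.3, 0.3, -0.5]
grip_width: 0.643
grasp_force: 37.0
```

```bash
python3 - <<'E'
from h import *
o=obs();print(o['clock'],o['position'],o['grip_width'],o['grasp_force'])
go([*W[1],.28],[*W[1],.183])
E
```

```text
32.075 [ 0.42247641 -0.36286543  0.18578141] 0.6429283543594302 37.00570464134216
[0.4225, -0.098, 0.28] [0.0012, -0.0017, 0.0006, -0.0235, -0.2637, -0.0946]
[0.4225, -0.098, 0.183] [0.0012, -0.0017, 0.0006, -0.0236, -0.2638, 0.0024]
```

>>> move_arm(plan=[0,0,0,0,0,-0.05,0.04,0,-0.002,0,0,-0.01,-0.094,0.04,0,-0.002,0,-0.006,-0.07,-0.094,0.04,0,-0.002,0,-0.012,-0.13,-0.094,0.04,0,-0.002,0,-0.018,-0.19,-0.094,0.04,0,-0.002,0,-0.0235,-0.25,-0.09,0.04,0,-0.002,0,-0.0235,-0.2637,-0.05,0.04,0,-0.002,0,-0.0235,-0.2637,-0.01,0.04,0,-0.002,0,-0.0235,-0.2637,0.001,0.04,0,-0.002,0,-0.0235,-0.2637,0.001,0.04,0,-0.002,0,-0.0235,-0.2637,0.001,0.07,0,-0.002,0,-0.0235,-0.2637,0.001,0.07])

```text
clock: 33.58
position: [0.4226, -0.0982, 0.1843]
ee_rot: [0.999, -0.045, -0.0, 0.0]
ft_force: [-0.2, -0.4, -0.2]
grip_width: 0.82
grasp_force: 0.0
```

```bash
python3 - <<'E'
from h import *
o=obs();print(o['clock'],o['position'],o['grip_width'],o['ft_force'])
go([*W[1],.38],[.5,.1,.42],yaw=-.09); print(tgt([.5,.2,.42],.1)[0])
E
```

```text
33.575 [ 0.42257239 -0.09821007  0.18426807] 0.8196970733753983 [-0.20556109 -0.37104805 -0.15786539]
[0.4225, -0.098, 0.38] [0.0003, 0.0005, -0.0002, -0.0002, -0.0001, -0.1957]
[0.5, 0.1, 0.42] [0.0003, 0.0005, -0.0002, 0.0591, -0.2043, -0.2358]
[0.0002, 0.0005, -0.1902, 0.0501, -0.3039, -0.2358]
```

>>> move_arm(plan=[0,0,0,0,0,-0.05,0.07,0,0,0,0,0,-0.11,0.07,0,0,0,0,0,-0.17,0.07,0,0,0,0.01,-0.03,-0.235,0.06,0,0,-0.03,0.02,-0.09,-0.235,0.06,0,0,-0.07,0.03,-0.15,-0.235,0.06,0,0,-0.11,0.035,-0.18,-0.235,0.06,0,0,-0.11,0.035,-0.18,-0.235,0.06,0,0,-0.11,0.035,-0.18,-0.235,0.06])

```text
clock: 34.7
position: [0.4735, 0.0773, 0.4185]
ee_rot: [1.0, 0.01, -0.001, -0.0]
ft_force: [0.1, -0.9, 0.1]
grip_width: 0.703
grasp_force: 0.0
```

```bash
python3 - <<'E'
from h import *
o=obs();print(o['clock'],o['position'])
print(chocs(('scene','side','wrist')))
p,C=shot('scene');save(p,'scene5.png')
for n in ['scene','side','wrist']:
    p,C=shot(n)
    for l in ['pin','hole1','knob_top']: print(n,l,find(p,C,l))
E
```

```text
34.7 [0.47354973 0.07733323 0.41847091]
[(2, [0.3603, -0.4754, -0.0004]), (2, [0.4558, -0.4748, -0.0004]), (3, [0.5681, -0.1121, 0.002]), (3, [0.4943, -0.1037, 0.0026]), (3, [0.4236, -0.0946, 0.0036]), (3, [0.569, -0.0257, 0.0038]), (3, [0.5021, -0.0156, 0.0023]), (3, [0.4284, -0.0086, 0.004]), (1, [0.7503, 0.1836, 0.002])]
scene pin [(0.94, array([0.4487, 0.295 , 0.1377])), (0.63, array([ 0.4944, -0.1028,  0.006 ]))]
scene hole1 [(0.92, array([0.4482, 0.2926, 0.1247])), (0.66, array([0.4827, 0.3008, 0.1243]))]
scene knob_top [(0.58, array([0.5745, 0.3274, 0.1686])), (0.54, array([ 0.7547,  0.1901, -0.0015]))]
side pin [(0.98, array([0.447 , 0.2964, 0.1381])), (0.7, array([ 0.5741, -0.1096,  0.0029])), (0.64, array([ 0.4963, -0.105 ,  0.0055]))]
side hole1 [(0.92, array([0.4822, 0.3029, 0.1235])), (0.84, array([0.4496, 0.2908, 0.1253]))]
side knob_top [(0.72, array([0.5746, 0.3279, 0.1675]))]
wrist pin [(0.77, array([0.4503, 0.2925, 0.1394]))]
wrist hole1 [(0.85, array([0.4808, 0.3039, 0.1218])), (0.57, array([0.4461, 0.2923, 0.1281]))]
wrist knob_top [(0.48, array([ 0.5006, -0.0188,  0.0053]))]
```

View pics/scene5.png

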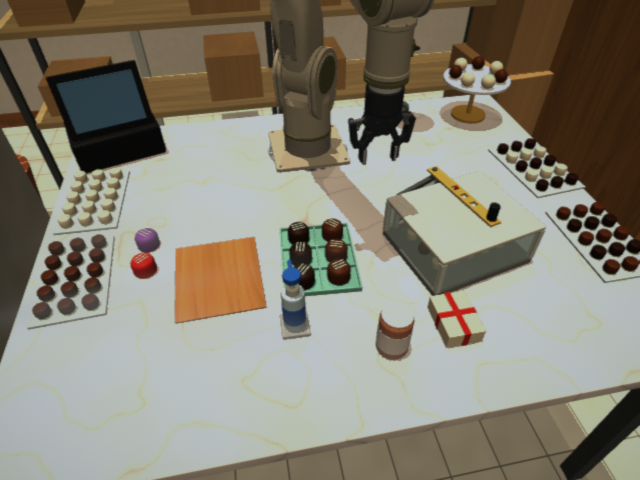

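The board is empty and all six chocolates stand in the carrier, with the measured positions within about 9 mm of the well centres. The pump is up and the stay is still on hole 1. Back to the knob.

```bash
python3 - <<'E'
from h import *
go([.574,.327,.39],[.574,.327,.31],yaw=.262)
E
```

```text
[0.574, 0.327, 0.39] [-0.0009, 0.002, -0.2416, 0.1055, -0.2468, 0.0283]
[0.574, 0.327, 0.31] [-0.0009, 0.002, -0.2416, 0.1057, -0.2467, 0.1083]
```

>>> move_arm(plan=[0,0,-0.06,0.026,-0.06,0,0.06,0,0,-0.12,0.052,-0.12,0,0.06,0,0,-0.18,0.078,-0.18,0.01,0.06,0,0.002,-0.24,0.1055,-0.2468,0.028,0.06,0,0.002,-0.24,0.1055,-0.2468,0.028,0.06,0,0.002,-0.24,0.1057,-0.2467,0.06,0.06,0,0.002,-0.24,0.1057,-0.2467,0.09,0.06,0,0.002,-0.24,0.1057,-0.2467,0.108,0.06,0,0.002,-0.24,0.1057,-0.2467,0.108,0.06])

```text
clock: 36.78
position: [0.574, 0.3266, 0.3093]
ee_rot: [0.992, 0.13, -0.001, -0.0]
ft_force: [-0.2, 0.2, -0.7]
grip_width: 0.701
grasp_force: 0.0
```

>>> move_arm(plan=[0,0,0,0,0,0,0.02,0,0,0,0,0,0,0.01,0,0,0,0,0,0,0.01,0,0,0,0,0,0,0.01], squeeze=40)

```text
clock: 37.28
position: [0.5741, 0.3271, 0.3109]
ee_rot: [0.992, 0.13, 0.0, -0.001]
ft_force: [0.6, -0.1, 0.9]
grip_width: 0.266
grasp_force: 39.5
```

```bash
python3 - <<'E'
from h import *
o=obs();M=T();print(o['clock'],o['position'],o['grip_width'],o['grasp_force'],o['ft_force'])
x=M[:3,0];print('yaw',np.arctan2(x[1],x[0]))
p0,y0,_=knobpose(.25,0); off=M[:3,3]-p0; off[2]+=0; print(off,y0)
for a,th in [(.25,.09),(.25,.18),(.25,.27),(.32,.27),(.39,.27),(.46,.27),(.53,.27)]:
    p,y,t=knobpose(a,th); print(a,th,tgt(p+off,y-.015,t,M)[0])
E
```

```text
37.275 [0.57414046 0.32707655 0.31088385] 0.2662656755164505 39.45556640625 [ 0.56262539 -0.07272459  0.86451842]
yaw 0.26022341155109036
[-0.00025668 -0.0018987   0.00088385] 0.2774194025969221
0.25 0.09 [-0.001, 0.0889, -0.0022, -0.0174, 0.0003, -0.0186]
0.25 0.18 [-0.0009, 0.1789, -0.0023, -0.0365, 0.0006, -0.0356]
0.25 0.27 [-0.0008, 0.2689, -0.0023, -0.0569, 0.0009, -0.0507]
0.32 0.27 [0.0023, 0.2689, -0.0249, -0.0658, -0.0004, -0.0507]
0.39 0.27 [0.0057, 0.2688, -0.0496, -0.0747, -0.0014, -0.0507]
0.46 0.27 [0.0092, 0.2688, -0.0759, -0.0834, -0.0021, -0.0507]
0.53 0.27 [0.013, 0.2686, -0.1034, -0.092, -0.0023, -0.0508]
```

>>> move_arm(plan=[0,0.09,0,-0.0174,0.0003,-0.0186,0.01,0,0.18,0,-0.0365,0.0006,-0.0356,0.01,0,0.27,0,-0.057,0.0009,-0.0507,0.01,0,0.27,0,-0.057,0.0009,-0.0507,0.01,0.002,0.27,-0.025,-0.066,-0.0004,-0.0507,0.01,0.006,0.27,-0.05,-0.0747,-0.0014,-0.0507,0.01,0.009,0.27,-0.076,-0.0834,-0.002,-0.0507,0.01,0.013,0.27,-0.103,-0.092,-0.0023,-0.0507,0.01,0.013,0.27,-0.103,-0.092,-0.0023,-0.0507,0.01])

```text
clock: 38.4
position: [0.484, 0.3052, 0.3608]
ee_rot: [0.975, 0.18, 0.132, -0.024]
ft_force: [-1.2, 0.5, -2.0]
grip_width: 0.266
grasp_force: 39.5
```

```bash
python3 - <<'E'
from h import *
o=obs();M=T();print(o['clock'],o['position'],o['grip_width'],o['grasp_force'],o['ft_force'])
x=M[:3,0];th0=np.arcsin(x[2]);yaw=np.arctan2(x[1],x[0]);print(th0,yaw)
ims=[]
for n in ['scene','side']:
    p,C=shot(n)
    for l in ['pin','hole2','knob_top']: print(n,l,find(p,C,l))
    c=np.linalg.inv(C)@np.array([.449,.293,.14,1]);u=int(p['fx']*c[0]/c[2]+p['cx']);v=int(p['fy']*c[1]/c[2]+p['cy']);print(u,v)
    ims.append(cv2.resize(p['color'][v-25:v+25,u-33:u+33,::-1],None,fx=6,fy=6,interpolation=cv2.INTER_CUBIC))
cv2.imwrite('pics/c6.png',np.hstack(ims))
E
```

```text
38.4 [0.48397494 0.30524361 0.36081429] 0.2662019976172497 39.495041370391846 [-1.16196886  0.5014596  -1.99444496]
0.269680796050395 0.3646893783649939
scene pin [(0.7, array([0.4503, 0.2915, 0.1336]))]
scene hole2 [(0.95, array([0.4099, 0.2788, 0.1465])), (0.74, array([0.4463, 0.2887, 0.155 ])), (0.61, array([ 0.5713, -0.1151,  0.0051]))]
scene knob_top [(0.83, array([0.5209, 0.3177, 0.2207]))]
455 183
side pin [(0.78, array([0.4502, 0.2925, 0.1345])), (0.49, array([0.4191, 0.2318, 0.0005]))]
side hole2 [(0.75, array([0.4151, 0.2802, 0.1466])), (0.68, array([0.4438, 0.2905, 0.1532]))]
side knob_top [(0.75, array([0.5198, 0.3205, 0.2187]))]
319 319
```

View pics/c6.png

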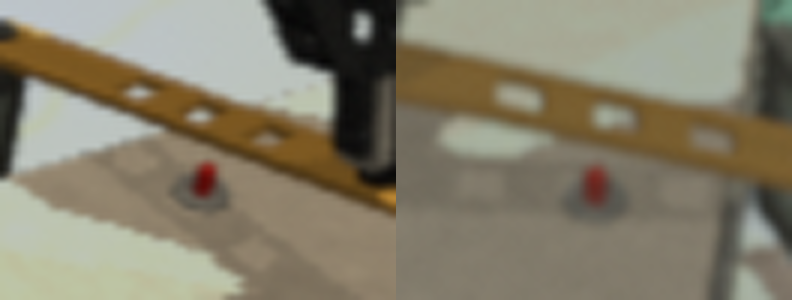

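Both crops show the middle hole above the pin: scene hole (206,114) with pin (206,180), side hole (615,117) with pin (596,185). I'll triangulate.

```bash
cat >> h.py <<'E'
def ray(p,C,px):
    d=C[:3,:3]@np.array([(px[0]-p['cx'])/p['fx'],(px[1]-p['cy'])/p['fy'],1.]);return C[:3,3],d/np.linalg.norm(d)
def tri(rs):
    A=sum(np.eye(3)-np.outer(d,d) for o,d in rs);b=sum((np.eye(3)-np.outer(d,d))@o for o,d in rs);return np.linalg.solve(A,b)
E
python3 - <<'E'
from h import *
cams=[shot('scene'),shot('side')]; org=[(455-33,183-25),(319-33,319-25)]
pts={'hole2':[(206,114),(615-396,117)],'pin':[(206,182),(596-396,187)],'hole1':[(139,92),(711-396,136)],'hole3':[(272,136),(519-396,97)]}
X={}
for k,q in pts.items():
    rs=[ray(p,C,(o[0]+a[0]/6,o[1]+a[1]/6)) for (p,C),o,a in zip(cams,org,q)]
    X[k]=tri(rs);print(k,np.round(X[k],4),[np.round(np.linalg.norm(np.cross(X[k]-o,d)),4) for o,d in rs])
M=T();x=M[:3,0];th0=np.arcsin(x[2]);yaw=np.arctan2(x[1],x[0])
u=np.array([np.cos(yaw),np.sin(yaw)]);n=np.array([-u[1],u[0]])
d=(X['hole2']-X['pin'])[:2];print('along',d@u,'lat',d@n,'expected along',.12*(np.cos(th0)-1)-.0)
f=lambda t:(.215*np.cos(t)-.1845*np.sin(t),.1255+.215*np.sin(t)+.1845*np.cos(t))
for t in (.22,.17): 
    p=M[:3,3].copy();p[:2]+=u*(f(t)[0]-f(th0)[0]);p[2]+=f(t)[1]-f(th0)[1]; print(t,tgt(p,yaw,t,M)[0])
E
```

```text
hole2 [0.4434 0.2937 0.1567] [np.float64(0.0015), np.float64(0.0015)]
pin [0.4487 0.2976 0.1263] [np.float64(0.002), np.float64(0.002)]
hole1 [0.412  0.2799 0.1476] [np.float64(0.0013), np.float64(0.0013)]
hole3 [0.4744 0.3064 0.1659] [np.float64(0.0012), np.float64(0.0012)]
along -0.00637248338206745 lat -0.0017515668575818148 expected along -0.004360359199023258
0.22 [0.0001, -0.0504, -0.0, 0.009, -0.0, 0.0111]
0.17 [0.0001, -0.1004, -0.0, 0.0174, -0.0, 0.0225]
```

```bash
python3 - <<'E'
from h import *
M=T();x=M[:3,0];th0=np.arcsin(x[2]);yaw=np.arctan2(x[1],x[0])
u=np.array([np.cos(yaw),np.sin(yaw)]);n=np.array([-u[1],u[0]])
f=lambda t:(.215*np.cos(t)-.1845*np.sin(t),.1255+.215*np.sin(t)+.1845*np.cos(t))
for t in (.2,.15,.1,.06,.03,0): 
    p=M[:3,3].copy();p[:2]+=u*(f(t)[0]-f(th0)[0]+.0015)+n*.0026;p[2]+=f(t)[1]-f(th0)[1]; print(t,tgt(p,yaw+.012,t,M)[0])
E
```

```text
0.2 [0.0029, -0.0704, -0.0117, 0.0139, -0.0026, 0.016]
0.15 [0.0026, -0.1204, -0.0117, 0.022, -0.0026, 0.0276]
0.1 [0.0023, -0.1704, -0.0118, 0.0296, -0.0026, 0.0395]
0.06 [0.0021, -0.2104, -0.0119, 0.0352, -0.0026, 0.0494]
0.03 [0.0019, -0.2404, -0.0119, 0.0392, -0.0026, 0.0569]
0 [0.0017, -0.2704, -0.0119, 0.0429, -0.0026, 0.0645]
```

>>> move_arm(plan=[0.003,-0.07,-0.012,0.0139,-0.0026,0.016,0.01,0.003,-0.12,-0.012,0.022,-0.0026,0.0276,0.01,0.002,-0.17,-0.012,0.0296,-0.0026,0.0395,0.01,0.002,-0.21,-0.012,0.0352,-0.0026,0.0494,0.01,0.002,-0.24,-0.012,0.0392,-0.0026,0.0569,0.01,0.002,-0.24,-0.012,0.0392,-0.0026,0.0569,0.01])

```text
clock: 39.65
position: [0.5334, 0.3268, 0.3161]
ee_rot: [0.982, 0.187, 0.014, -0.003]
ft_force: [-1.2, 0.4, -0.2]
grip_width: 0.267
grasp_force: 39.5
```

>>> move_arm(plan=[0,-0.028,0,0.0037,0,0.007,0.01,0,-0.028,0,0.0037,0,0.007,0.01,0,-0.028,0,0.0037,0,0.007,0.05,0,-0.028,0,0.0037,0,0.007,0.06,0,-0.028,0,0.0037,0,-0.03,0.06,0,-0.028,0,0.0037,0,-0.08,0.06,0,-0.028,0,-0.03,0.06,-0.1,0.06,0,-0.028,0,-0.06,0.12,-0.1,0.06,0,-0.028,0,-0.06,0.12,-0.1,0.06])

```text
clock: 40.78
position: [0.5194, 0.1872, 0.4147]
ee_rot: [0.983, 0.183, 0.001, 0.001]
ft_force: [-0.2, 0.1, -0.3]
grip_width: 0.703
grasp_force: 0.0
```

```bash
python3 - <<'E'
from h import *
o=obs();print(o['clock'],o['position'])
for n in ['scene','side','wrist']:
    p,C=shot(n)
    for l in ['pin','hole2','knob_top']: print(n,l,find(p,C,l))
    if n=='scene': ims=p['color'][134:324,270:523,::-1]; print(find(p,C,'pump_top'))
cv2.imwrite('pics/c7.png',cv2.resize(ims,None,fx=3,fy=3,interpolation=cv2.INTER_CUBIC))
print(chocs(('scene','side','wrist')))
E
```

```text
40.775 [0.51939187 0.1871526  0.41471539]
scene pin [(0.81, array([0.4504, 0.2952, 0.1343]))]
scene hole2 [(0.81, array([0.4495, 0.2928, 0.1239])), (0.58, array([0.4124, 0.2803, 0.1252]))]
scene knob_top [(0.65, array([0.5374, 0.3318, 0.1687])), (0.47, array([0.7792, 0.0404, 0.0011]))]
[(0.59, array([ 0.6917, -0.1507,  0.1733]))]
side pin [(0.58, array([0.4514, 0.2933, 0.1331]))]
side hole2 [(0.86, array([0.4169, 0.2816, 0.1255])), (0.8, array([0.4466, 0.2949, 0.1237])), (0.58, array([ 0.4981, -0.0989,  0.0053]))]
side knob_top [(0.8, array([0.5369, 0.326 , 0.1672]))]
wrist pin [(0.71, array([0.449 , 0.2932, 0.1369])), (0.7, array([0.5372, 0.3274, 0.1691])), (0.55, array([0.4479, 0.2947, 0.1269]))]
wrist hole2 [(0.68, array([0.4129, 0.278 , 0.1292])), (0.56, array([0.4468, 0.2932, 0.1239]))]
wrist knob_top [(0.86, array([0.5407, 0.3271, 0.1666]))]
[(3, [0.4562, -0.4765, 0.0016]), (3, [0.3641, -0.4744, -0.0024]), (3, [0.5697, -0.1134, 0.0034]), (3, [0.4957, -0.1033, 0.0018]), (3, [0.4222, -0.0954, 0.0042]), (3, [0.5711, -0.0273, 0.0044]), (3, [0.5008, -0.0163, 0.0035]), (4, [0.4288, -0.0091, 0.0024])]
```

View pics/c7.png

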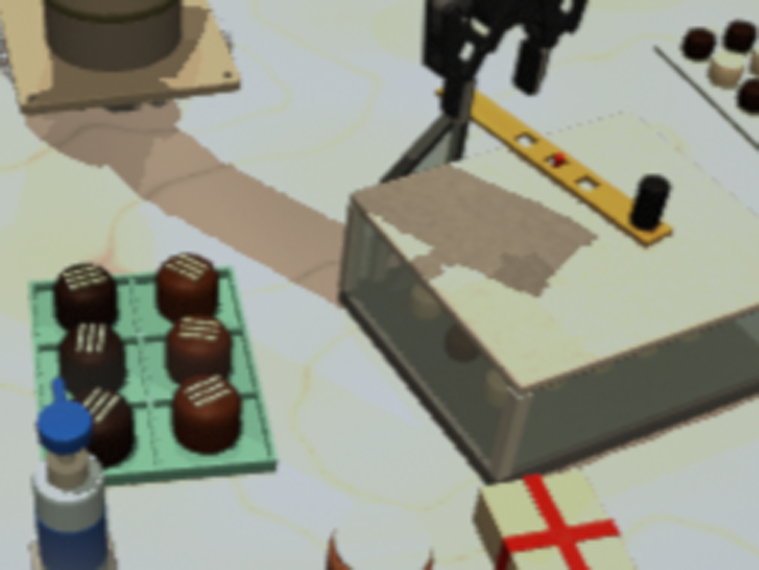

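The red pin stands through the middle hole at (558,158) and the bar lies level. All six chocolates are upright in their wells, the pump is up, and the arm is clear. Handing in.

```bash
python3 -c "
from workcell import manip
print(manip.hand_in())"
```

```text
the job is handed in; nothing more can be done
None
```

I handed the job in at about 41 s with every step done in order (no verdict was returned): hole 1 over the pin, pump pressed and up again, all six striped chocolates upright in their own wells, and the stay moved to its middle hole.

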